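# Press the back onto a pocket watch and hold

### The job

Close the pocket watch in the case press: lower it, back up as it lies, into the round nest on the press's pulled-out slide with its crown in the notch, and let it go; then push the slide fully home under the ram. Then pull the press's ball lever over until it points level, where the cam is at its highest lift and the ram presses the back down, and finish still holding the lever there, for it does not lock. Do not disturb the other things on the bench.

Things in the scene. Friction and masses are not known exactly. Their poses are not given: they have to be found in the camera images.
- watch_mid (a point): Centre of the pocket watch, 6 mm above its underside: a round steel case 44 mm across, lying dial down, back up. Bezel below tapers to 39 mm at the bottom; the straight side runs from 2.5 to 9 mm up: grip it there, square to the crown, fingertips about 5 mm above its underside. Stem and brass crown (8.4 mm thick, to 30.5 mm from the centre) stick out along the point's +y; z up.
- crown (a point): Middle of the watch's crown, 28 mm from the watch's centre.
- nest (a point): Centre of the nest's floor on the slide, 37.5 mm above the bench: a white nylon ring, inner diameter 48 mm, outer 65, 4.5 mm deep (rim 42 mm above the bench), with a notch about 16 mm wide for the crown on its +y side. Seated, the watch's centre is 6 mm above this point, crown along +y. +y is the way the slide pulls out, away from the column; z up. The slide and its rails are 26 mm high.
- slide (a joint): How far the slide is pulled out: 0 fully home under the ram (a stop), 0.11 m fully out. Needs about 1.5 N; stays where it is left.
- slide_knob (a point): Middle of the slide's upright black knob, 52 mm above the bench: 20 mm in diameter, thick part 41 to 63 mm above the bench, top at 66; 98 mm from the nest centre along +y. The point's +y is the pull-out direction; pushing home moves the knob along -y. With the slide home the press's head, which starts 95 mm above the bench, is 70 mm behind the knob.
- lever (a joint): Angle of the cam lever: 0 at rest (10 degrees back past upright), grows as the ball is pulled over to the slide's pull-out side; 1.745 rad is level: the cam's highest lift, ram 9 mm down. The cam meets the ram from 0.3 rad on; past level the ram rises again, to the stop at 2.2 rad. 1 to 3 N at the ball; let go at level, it falls past.
- lever_ball (a point): Centre of the black ball, 36 mm in diameter, on the 10 mm thick steel lever, 125 mm from its pivot. It can be pinched from above, fingertips well below its middle (15 mm or more), with the fingers on both sides along the pivot's axis (x of point lever_pivot); the ball then turns between the fingers as it follows the arc.
- lever_pivot (a point): Pivot of the lever, in the plane in which it swings, 165 mm above the bench, fixed on the press: x the pivot's axis, y the pull-out direction, z up. At lever angle q the ball is at y = 125 mm * sin(q - 0.1745), z = 125 mm * cos(q - 0.1745) from here. The press's head lies 20 mm and more to the -x side, its top 187 mm above the bench.
- ram_face (a point): Centre of the white nylon presser under the ram, 34 mm in diameter: its lower face, 56 mm above the bench at rest (the watch passes under it with 7 mm to spare), right above the nest when the slide is home.
- ram: The ram of the press with its presser, driven down by the cam against a spring; its origin is of no use.
- watch: The pocket watch, about 95 g; origin at the centre of its underside. Its steel top is 10 mm up; on it the loose snap back, a springy disc 38 mm across, stands 2 mm proud (12 mm up).
- watch_back (a joint): How far the watch's snap back is pressed in, 0 proud by 2 mm, at most 0.0025 m; with the lever level the ram presses it in by about 1.5 mm with about 10 N.
- loupe: Bystander: black eye loupe, 35 mm across, 34 mm tall, standing. Origin under its centre.
- holder: Bystander: small brass movement on a white round holder, 36 mm across, 18 mm tall. Origin under its centre.
- oil_pot: Bystander: dark steel oil pot, 40 mm across, 21 mm tall. Origin under its centre.
- dust_cover: Bystander: clear dust cover with a knob on a wooden base, 90 mm across, 75 mm tall. Origin under its centre.
- blower: Bystander: black rubber blower, 56 mm across, 100 mm tall, standing. Origin under its centre.
- tweezers: Bystander: steel tweezers 130 mm long, lying along x. Origin at the middle, underside.
- case_knife: Bystander: wooden-handled case opener 130 mm long, lying along x. Origin at the middle, underside.
Not all that is in view belongs to the job. Of the things that look like the watch, the smallest one is meant.

How it is judged:
By the outcome, as a careful person would: the job done as asked, in the order asked, and still so for the second after the job is handed in, while the arm keeps its last pose, push and grip.
It also fails if it takes over 67 s, if anything falls off the work surface, if the arm or the gripper's body presses on something with over 40 N, if the wrist force passes 120 N, or if a joint passes its speed limit or range.

### The arm

A 6-joint arm with a two-finger parallel gripper is mounted at the origin on the work surface. World frame = base frame: x ahead of the robot, y to its left, z up, the work surface at z = 0. Lengths are in m, angles in rad, forces in N, time in s.
With the tool pointing down it reaches from about 0.225 to 0.875 m from the base axis. Payload 3.4 kg.
Tool frame: the origin (TCP) lies midway between the tips of the shut fingers; the grasp point (between the pads) lies 19 mm behind it; x points along the fingers, z is the direction in which the jaws open and shut, and the axes are right-handed (so a half turn about x gives the same grasp; the last joint's range is limited). The gripper opens to 85 mm and grips with 20 to 120 N. Pads are 22 mm wide; open, the fingers measure 114 mm over their backs; the gripper's body (76 mm by 85 mm) begins 54 mm behind the grasp point. The pads swing forward as they close: fully open they stand 13 mm farther back than shut.
Start: joints at [1.01, 0.276, 1.505, -0, 1.361, -0.121], TCP at [0.245, 0.52, 0.231] pointing down, gripper open.
Joint ranges: [-2.89, 2.89], [-0.75, 2.08], [0.22, 2.7], [-1.18, 4.32], [0.11, 2.71], [-2.7, 2.7]. Speed limits (rad/s): [2.57, 2.57, 3.14, 3.14, 3.14, 3.14].

### API

Orientations are given as a unit quaternion [w, x, y, z].
In Python, from rig import manip, eyes gives the robot as it stands. The module is installed in compiled form; this text tells all that it offers.
- The arm moves only by the shell command python3 -m crank 'ROWS' [FORCE]. ROWS is JSON, a list of rows, each a list of 7 numbers: the shift along the tool's x, y, z in cm, then the turn, a rotation vector about the tool's x, y, z in degrees, then the finger opening in cm, from 0 to 8.54. A call has 1 to 5 rows; each row is the pose to reach, as a shift and turn from the pose commanded when the call began, along the tool's axes at that moment; what a row does not reach only later rows make up. A row lasts 1/8 s, in which the tool goes at most 62.5 mm and 10.7 degrees, less where a joint would pass 70% of its speed; a pose out of reach is approached as far as the arm can. A call with a gripper value outside its range is refused whole. The fingers move at their own pace and stop on an object; FORCE is the grip in N (left out, the last holds). Time passes only in rows, so rows that repeat a pose let the fingers close. It gives the time, the measured TCP pose, the force and the opening at its end, in the units of the state.
- manip.get_state(): the state, without advancing time (a new reading comes with each control period).
- eyes.get_image(name): name is "scene" or "top"; returns a dict with "color" (420x560x3 uint8, blue, green, red), "z_map" (420x560 float32, m along the optical axis (not along the pixel's ray), 0 where there is no reading), "vertical_fov" (degrees; the focal length in pixels is half the picture's height over the tangent of half this angle, whatever the lens; pixels are square), "cx", "cy" (the principal point, pixels), "dist" ([k1, k2, p1, p2, k3] as OpenCV has them; the pictures are not rectified), "eye" and "attitude" of the camera in the world. Camera axes: x right, y up, looking along -z (the intrinsics and any distortion apply to the point x, -y, -z); pixel columns grow to the right and rows downward; lengths in m; the calibration is good to about 2 mm. A picture is of the moment at which its call begins.
- manip.sign_off(): hands the job in, once; it reports no verdict.
The state is a dict: "clock": time; "qpos": joint angles; "qd": joint speeds; "effort": joint torques, N m; "position": TCP position; "ee_rot": TCP orientation; "contact_force": force on the tool from outside, world axes, zero at the start; "moment": the same for the moment, N m; "width": finger opening in m.
Only numpy, scipy, OpenCV 4.12 (cv2) and the standard library are available. Lean on these libraries where they do the work, as an engineer would, in place of code of your own. Each camera call takes 0.05 s, during which the arm holds its last target.

## Working session

There is one attempt and no reset: what is moved stays moved. The work goes in short steps, Python scripts to look and compute and a shell command to move; the robot and the scene stay as the last step left them, time stands still between calls to the robot, and variables do not carry over. Pictures are saved under pics/ and viewed, and the job is handed in when it is done.

```bash
mkdir -p pics; cat > h.py <<'E'
import numpy as np, cv2
from rig import manip, eyes
from scipy.spatial.transform import Rotation as R
def q2R(q): return R.from_quat([q[1],q[2],q[3],q[0]]).as_matrix()
def grab(n,tag):
    im=eyes.get_image(n); np.save(f'pics/{tag}.npy',im,allow_pickle=True); cv2.imwrite(f'pics/{tag}.png',im['color']); return im
def load(tag): return np.load(f'pics/{tag}.npy',allow_pickle=True).item()
def K(im):
    H=im['color'].shape[0]; f=H/2/np.tan(np.radians(im['vertical_fov'])/2)
    return np.array([[f,0,im['cx']],[0,f,im['cy']],[0,0,1.]])
def camR(im):
    a=np.array(im['attitude'],float)
    return q2R(a) if a.size==4 else a.reshape(3,3)
def rays(im,uv):
    p=cv2.undistortPoints(np.array(uv,float).reshape(-1,1,2),K(im),np.array(im['dist'],float)).reshape(-1,2)
    d=np.c_[p[:,0],-p[:,1],-np.ones(len(p))]
    return d@camR(im).T
def onplane(im,uv,z):
    d=rays(im,uv); e=np.array(im['eye']); return e+d*((z-e[2])/d[:,2])[:,None]
def bydepth(im,uv):
    d=rays(im,uv); uv=np.array(uv,int).reshape(-1,2); return np.array(im['eye'])+d*im['z_map'][uv[:,1],uv[:,0]][:,None]
def proj(im,P):
    c=(np.array(P,float).reshape(-1,3)-np.array(im['eye']))@camR(im); c=c*[1,-1,-1]
    return cv2.projectPoints(c,np.zeros(3),np.zeros(3),K(im),np.array(im['dist'],float))[0].reshape(-1,2)
E
python3 - <<'E'
from h import *
for n in('scene','top'):
    im=grab(n,n+'0'); print(n,im['eye'],im['attitude'],im['vertical_fov'],im['cx'],im['cy'],im['dist'])
s=manip.get_state(); print(s)
E
```

```text
scene [0.96029547 0.71069161 0.92371772] [0.21370224 0.09777742 0.36408022 0.90123056] 55.16961659861809 277.68258850729467 209.3546856613916 [-0.11994781  0.          0.          0.          0.        ]
top [0.32645078 0.07345496 1.4698215 ] [-0.68993637 -0.07441028  0.07367604  0.71625606] 45.988699174338166 276.49324314690347 196.80017905496263 [-0.10965371  0.          0.          0.          0.        ]
{'clock': 0.1, 'qpos': array([ 1.00998044e+00,  2.76543978e-01,  1.50597922e+00,  2.75105624e-05,
        1.36069767e+00, -1.21001800e-01]), 'qd': array([-0.00010756, -0.00206088, -0.00413636, -0.00100084, -0.0004616 ,
        0.00061047]), 'effort': array([ 2.26830343e-03, -4.17699909e+01, -2.46406657e+01, -3.45603166e-04,
        5.78403400e-03, -1.58661112e-05]), 'position': array([0.24457253, 0.5198926 , 0.23053012]), 'ee_rot': array([ 0.5965054 , -0.37912651,  0.59755303,  0.37864862]), 'contact_force': array([-0.58173142,  0.15294036, -0.34173261]), 'moment': array([ 0.04259754, -0.03278879,  0.00614718]), 'width': 0.08543138946612343}
```

View pics/scene0.png

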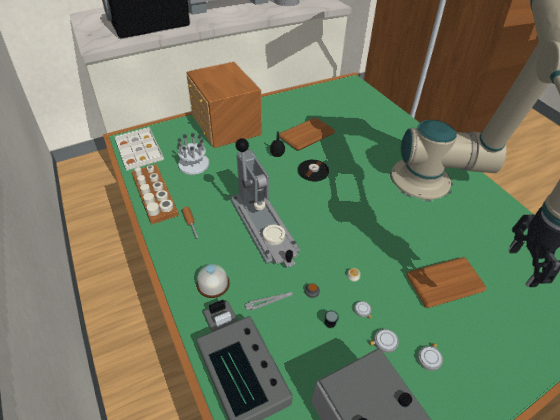

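View pics/top0.png

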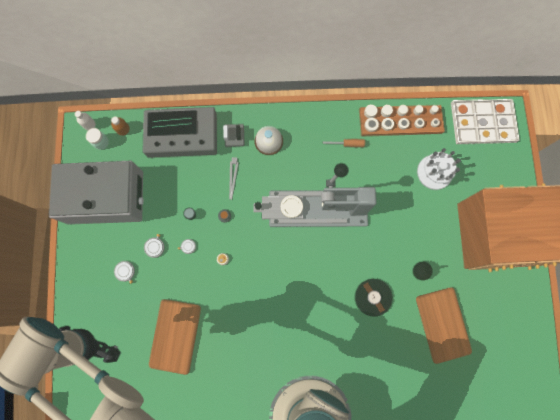

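The scene shows the press pointing left (+y) in the top view, with its nest at about (291,207), knob at (258,206) and ball at (341,170). There are three watch-like discs, at (188,246), (154,247) and (124,271), and the first is the smallest. I'll zoom in on both areas.

```bash
python3 - <<'E'
from h import *
im=load('top0'); c=im['color']
a=cv2.resize(c[220:290,100:240],(800,400),interpolation=cv2.INTER_CUBIC)
cv2.imwrite('pics/z1.png',a)
b=cv2.resize(c[155:235,245:385],(800,457),interpolation=cv2.INTER_CUBIC); cv2.imwrite('pics/z2.png',b)
s=load('scene0')['color']
cv2.imwrite('pics/z3.png',cv2.resize(s[130:330,220:400],(540,600),interpolation=cv2.INTER_CUBIC))
E
```

```text
(no output)
```

View pics/z1.png

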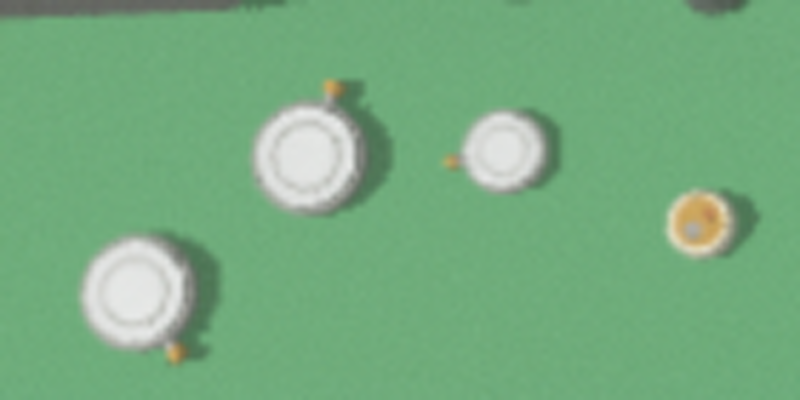

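View pics/z2.png

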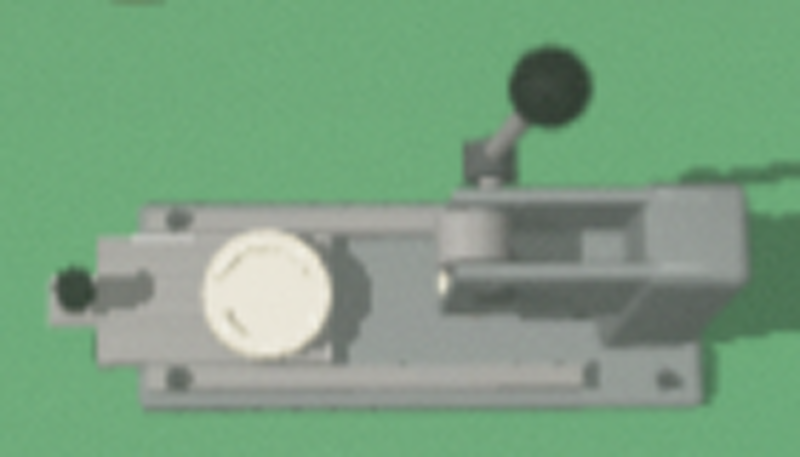

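View pics/z3.png

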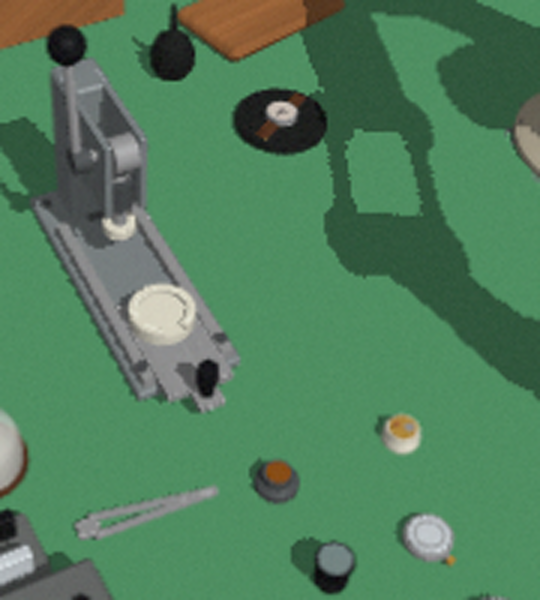

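```bash
cat > m.py <<'E'
from h import *
def blob(im,box,f,minA=3):
    x0,y0,x1,y1=box; c=im['color'].astype(int)[y0:y1,x0:x1]; hsv=cv2.cvtColor(im['color'],cv2.COLOR_BGR2HSV).astype(int)[y0:y1,x0:x1]
    m=f(c,hsv).astype(np.uint8); n,l,st,ce=cv2.connectedComponentsWithStats(m)
    k=1+np.argmax(st[1:,4]); M=np.zeros(im['color'].shape[:2],np.uint8); M[y0:y1,x0:x1]=l==k
    cn=max(cv2.findContours(M,0,1)[0],key=len); 
    return np.array(ce[k])+[x0,y0],st[k,4],st[k,:4]+[x0,y0,0,0],cn.reshape(-1,2)
notgreen=lambda c,h:(h[...,1]<60)&(h[...,2]>110)
brass=lambda c,h:(h[...,0]<28)&(h[...,1]>90)&(h[...,2]>120)
black=lambda c,h:(h[...,2]<70)
cream=lambda c,h:(c[...,2]>195)&(c[...,2]-c[...,0]>8)
E
python3 - <<'E'
from m import *
t=load('top0'); s=load('scene0')
def rep(n,im,box,f,z):
    u,a,bb,cn=blob(im,box,f); p=onplane(im,u,z)[0]; 
    P=onplane(im,cn,z)[:,:2].astype(np.float32); (cx,cy),r=cv2.minEnclosingCircle(P)
    print(n,u.round(1),a,bb,'xy',p[:2].round(4),'circ',round(cx,4),round(cy,4),'d',round(2*r,4)); return p
w=rep('watch t',t,(178,236,200,256),notgreen,.009)
rep('watch s',s,(350,298,374,320),notgreen,.009)
rep('crown t',t,(174,242,184,254),brass,.006)
rep('crown s',s,(360,305,380,330),brass,.006)
rep('nest t',t,(275,190,310,222),cream,.042)
rep('nest s',s,(258,222,292,248),cream,.042)
rep('knob t',t,(250,198,265,214),black,.066)
rep('ball t',t,(330,160,352,180),black,.288)
rep('ball s',s,(232,134,252,156),black,.288)
rep('knob s',s,(282,246,298,266),black,.052)
E
```

```text
watch t [187.8 246.1] 188 [180 239  16  15] xy [0.4979 0.338 ] circ 0.4975 0.3383 d 0.0473
watch s [362.7 308.6] 205 [355 301  16  16] xy [0.5021 0.3436] circ 0.5024 0.3435 d 0.0472
crown t [178.5 248. ] 2 [178 248   2   1] xy [0.4934 0.3666] circ 0.4934 0.3666 d 0.0032
crown s [369.8 316.2] 6 [369 315   3   3] xy [0.4968 0.3693] circ 0.4973 0.3685 d 0.007
nest t [291.  205.9] 388 [280 195  23  22] xy [0.6016 0.0278] circ 0.6016 0.0282 d 0.067
nest s [273.4 233.2] 277 [263 225  22  18] xy [0.6067 0.0343] circ 0.6056 0.0354 d 0.069
knob t [260. 206.] 1 [260 206   1   1] xy [0.6   0.118] circ 0.6 0.118 d 0.0002
ball t [341.3 170. ] 86 [335 164  12  12] xy [ 0.6397 -0.0928] circ 0.6405 -0.0911 d 0.0305
ball s [241.7 144.8] 136 [236 139  13  13] xy [ 0.6424 -0.0869] circ 0.6428 -0.0869 d 0.0549
knob s [288.5 255.3] 77 [285 250   8  12] xy [0.6097 0.1313] circ 0.6098 0.1318 d 0.0392
```

```bash
python3 - <<'E'
from m import *
t=load('top0'); s=load('scene0')
# base lower edge (towards -x) in top: rows in columns 275..360: transition from gray to green below
h=cv2.cvtColor(t['color'],cv2.COLOR_BGR2HSV).astype(int)
pts=[]
for u in range(274,364,2):
    col=h[210:240,u,1].astype(float)
    g=np.where(col>80)[0]
    if len(g):
        k=g[0]; a,b=col[k-1],col[k]; pts.append((u,210+k-1+(80-a)/(b-a)))
pts=np.array(pts); P=onplane(t,pts,.008)
c=np.polyfit(P[:,1],P[:,0],1); r=P[:,0]-np.polyval(c,P[:,1]); 
k=abs(r)<.0015; c=np.polyfit(P[k,1],P[k,0],1); print('edge dx/dy',c,k.mean(), 'yaw deg',-np.degrees(np.arctan(c[0])))
# ends
print(onplane(t,[pts[0],pts[-1]],.008).round(4))
# knob: darkest, subpixel
for im,box,z,n in((t,(250,198,266,214),.064,'t'),(s,(280,244,298,268),.052,'s')):
    for th in (75,90,110):
        f=lambda c,h:h[...,2]<th
        u,a,bb,cn=blob(im,box,f); print(n,th,u,a,bb,onplane(im,u,z)[0].round(4))
for nm,im,bx in(('t',t,(170,238,185,256)),('s',s,(360,308,380,326))):
    x0,y0,x1,y1=bx; hh=cv2.cvtColor(im['color'],cv2.COLOR_BGR2HSV).astype(int)[y0:y1,x0:x1]; cc=im['color'].astype(int)[y0:y1,x0:x1]
    w=np.clip(cc[...,2]-cc[...,1]+5,0,None)*1. # red excess over green
    w[w<12]=0; yy,xx=np.mgrid[y0:y1,x0:x1]; u=(np.sum(w*xx)/w.sum(),np.sum(w*yy)/w.sum()); print(nm,'crown',u,onplane(im,u,.006)[0].round(4),(w>0).sum())
E
python3 - <<'E'
from h import *
t=load('top0')['color'];s=load('scene0')['color']
print(load('scene0')['z_map'][305,362], load('top0')['z_map'][246,188])
a=np.hstack([cv2.resize(t[300:400,0:140],(448,320),interpolation=2),cv2.resize(s[180:280,490:560],(224,320),interpolation=2)]); cv2.imwrite('pics/z4.png',a)
for n in ('top0','scene0'):
    im=load(n); print(n, proj(im,[[.24457,.5199,.2305]]), 'base',proj(im,[[0,0,0.0]]))
    P=bydepth(im,[(188,246),(291,206),(154,247),(220,300)] if n=='top0' else [(362,308),(273,233),(386,340),(300,200)]); print(P.round(4))
E
```

```text
edge dx/dy [0.03284185 0.5427568 ] 1.0 yaw deg -1.88102348565597
[[ 0.5457  0.08    0.008 ]
 [ 0.5369 -0.183   0.008 ]]
t 75 [257.8        205.93333333] 15 [256 204   5   5] [0.6008 0.1244 0.064 ]
t 90 [257.6875  205.46875] 32 [255 203   7   6] [0.6022 0.1247 0.064 ]
t 110 [257.8372093  205.39534884] 43 [255 202   7   8] [0.6024 0.1242 0.064 ]
s 75 [288.45454545 255.31168831] 77 [285 250   8  12] [0.6097 0.1313 0.052 ]
s 90 [287.23076923 255.24038462] 104 [280 250  13  13] [0.6126 0.1296 0.052 ]
s 110 [286.7983871  255.26612903] 124 [280 249  13  14] [0.6137 0.1292 0.052 ]
t crown (np.float64(179.0), np.float64(248.0)) [0.4934 0.3651 0.006 ] 1
s crown (np.float64(369.6700507614213), np.float64(316.1928934010152)) [0.4972 0.3692 0.006 ] 7
1.0382648 1.4637095
top0 [[ 99.75890159 340.22862893]] base [[309.20648317 416.4424003 ]]
[[0.4981 0.3375 0.0091]
 [0.6024 0.0275 0.0361]
 [0.4978 0.4383 0.0147]
 [0.3371 0.2456 0.0013]]
scene0 [[517.75640227 270.51571124]] base [[420.25732294 177.50515605]]
[[ 0.5036  0.342   0.0111]
 [ 0.6055  0.0293  0.0372]
 [ 0.5048  0.446   0.0157]
 [ 0.445  -0.0904 -0.0024]]
```

View pics/z4.png

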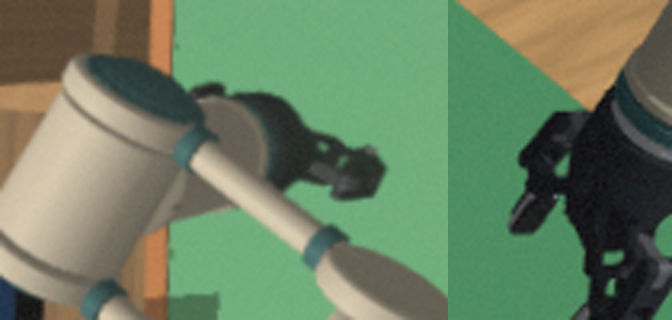

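```bash
cat > plan.py <<'E'
from h import *
def go(pos,yaw=None,tilt=None,st=None):
    "yaw deg: direction of jaw axis (tool z) in xy plane; tool x down"
    s=st or manip.get_state(); R0=q2R(s['ee_rot']); 
    if yaw is None: rv=np.zeros(3)
    else:
        best=None
        for y in (yaw,yaw+180):
            z=np.array([np.cos(np.radians(y)),np.sin(np.radians(y)),0]); x=np.array([0,0,-1.])
            if tilt is not None:
                x=tilt/np.linalg.norm(tilt)
            Rt=np.c_[x,np.cross(z,x),z]; rv=np.degrees(R.from_matrix(R0.T@Rt).as_rotvec())
            if best is None or np.linalg.norm(rv)<np.linalg.norm(best): best=rv
        rv=best
    d=R0.T@(np.array(pos)-s['position'])*100
    print('shift cm',d.round(2),'turn',rv.round(1)); return d,rv
def show():
    s=manip.get_state(); R0=q2R(s['ee_rot']); z=R0[:,2]
    print('t',round(s['clock'],2),'p',s['position'].round(4),'xax',R0[:,0].round(3),'jaw',z.round(3),'yaw',round(np.degrees(np.arctan2(z[1],z[0])),1),'F',s['contact_force'].round(1),'w',round(s['width'],4),'q',s['qpos'].round(2))
E
python3 -c "
from plan import *
show(); go([.50,.341,.12],10)"
```

```text
t 0.1 p [0.2446 0.5199 0.2305] xax [-0.001 -0.001 -1.   ] jaw [ 0.426  0.905 -0.002] yaw 64.8 F [-0.6  0.2 -0.3] w 0.0854 q [ 1.01  0.28  1.51  0.    1.36 -0.12]
shift cm [ 11.05 -30.73  -5.29] turn [54.8 -0.1  0. ]
```

```bash
python3 -m crank '[[11,-30.7,-5.3,54.8,0,0,6],[11,-30.7,-5.3,54.8,0,0,6],[11,-30.7,-5.3,54.8,0,0,6],[11,-30.7,-5.3,54.8,0,0,6],[11,-30.7,-5.3,54.8,0,0,6]]' 30; python3 -c "
from plan import *
show()"
```

```text
clock: 0.72
position: [0.4874, 0.35, 0.1263]
ee_rot: [0.704, -0.066, 0.704, 0.066]
contact_force: [-0.5, 1.0, 0.7]
width: 0.06
t 0.72 p [0.4874 0.35   0.1263] xax [-0.  0. -1.] jaw [ 0.983  0.186 -0.   ] yaw 10.7 F [-0.5  1.   0.7] w 0.06 q [0.51 0.39 1.61 0.   1.14 0.32]
```

```bash
python3 -m crank '[[2.6,0.7,1.3,0,0,0,6],[2.6,0.7,1.3,0,0,0,6]]'; python3 -c "
from plan import *
show()
for n in('top','scene'): 
    im=grab(n,n+'1'); u=proj(im,[manip.get_state()['position']])[0]; print(n,u)
    x,y=np.clip(u.astype(int)-[40,30],0,[480,360]); cv2.imwrite(f'pics/z_{n}1.png',cv2.resize(im['color'][y:y+60,x:x+80],(800,600),interpolation=2)); print(x,y)
    if n=='top': a=im['color'][y:y+60,x:x+80]
    else: cv2.imwrite('pics/z5.png',np.hstack([cv2.resize(b,(400,300),interpolation=2) for b in (a,im['color'][y:y+60,x:x+80])]))
"
```

```text
clock: 0.98
position: [0.497, 0.3594, 0.0987]
ee_rot: [0.702, -0.068, 0.706, 0.067]
contact_force: [-0.1, -0.5, 0.1]
width: 0.06
t 0.97 p [0.497  0.3594 0.0987] xax [-0.005 -0.002 -1.   ] jaw [ 0.982  0.191 -0.005] yaw 11.0 F [-0.1 -0.5  0.1] w 0.06 q [0.51 0.43 1.61 0.   1.1  0.32]
top [174.10861025 243.10690548]
134 213
scene [375.29314747 293.63129871]
335 263
```

View pics/z5.png

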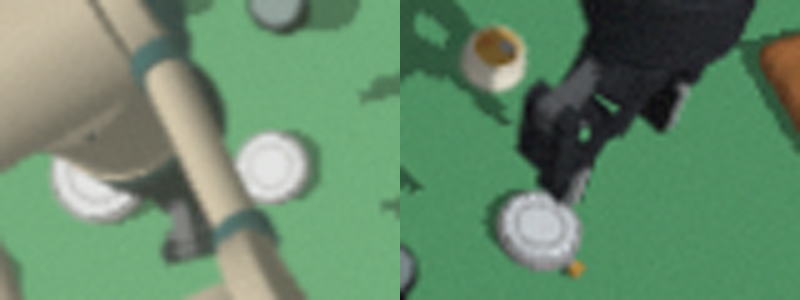

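```bash
python3 -c "
from plan import *
go([.50,.341,.075],10.5)"
```

```text
shift cm [ 2.62 -1.99 -0.07] turn [ 0.6 -0.1  0. ]
```

```bash
python3 -m crank '[[0,-2,-0.1,0.5,0.2,0,6],[2.6,-2,-0.1,0.5,0.2,0,6],[2.6,-2,-0.1,0.5,0.2,0,6],[2.6,-2,-0.1,0.5,0.2,0,6]]'; python3 -c "
from plan import *
show()
n='scene'
im=grab(n,n+'2'); u=proj(im,[manip.get_state()['position']])[0]; print(n,u)
x,y=u.astype(int)-[40,30]; cv2.imwrite(f'pics/z6.png',cv2.resize(im['color'][y:y+60,x:x+80],(800,600),interpolation=2)); print(x,y)
"
```

```text
clock: 1.58
position: [0.5007, 0.3409, 0.0766]
ee_rot: [0.703, -0.065, 0.705, 0.065]
contact_force: [-0.1, 0.2, -0.8]
width: 0.0598
t 1.57 p [0.5007 0.3409 0.0766] xax [-0.002 -0.    -1.   ] jaw [ 0.983  0.184 -0.002] yaw 10.6 F [-0.1  0.2 -0.8] w 0.0598 q [0.48 0.44 1.66 0.   1.04 0.3 ]
scene [367.32272718 293.66640872]
327 263
```

View pics/z6.png

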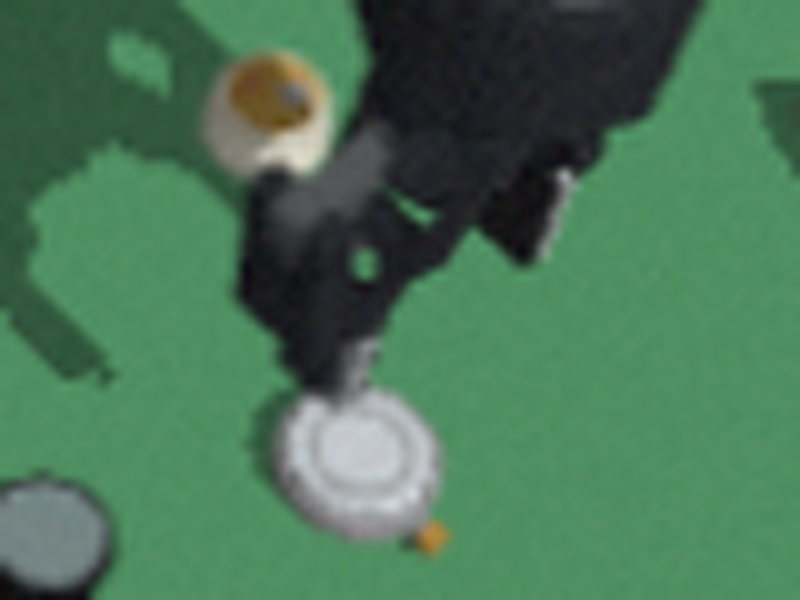

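```bash
python3 -c "
from plan import *
s=manip.get_state(); im=load('scene2'); R0=q2R(s['ee_rot'])
for sg in(1,-1):
  for e in (-.011,.011):
    for up in (.004,.007,.01):
      P=s['position']+sg*.03*R0[:,2]+e*R0[:,1]-up*R0[:,0]
      print(sg,e,up,((proj(im,P)[0]-[327,263])*10).round(0), R0[:,1].round(2))
"
```

```text
1 -0.011 0.004 [290. 332.] [-0.18  0.98  0.  ]
1 -0.011 0.007 [292. 325.] [-0.18  0.98  0.  ]
1 -0.011 0.01 [294. 318.] [-0.18  0.98  0.  ]
1 0.011 0.004 [354. 393.] [-0.18  0.98  0.  ]
1 0.011 0.007 [356. 386.] [-0.18  0.98  0.  ]
1 0.011 0.01 [358. 380.] [-0.18  0.98  0.  ]
-1 -0.011 0.004 [457. 206.] [-0.18  0.98  0.  ]
-1 -0.011 0.007 [459. 200.] [-0.18  0.98  0.  ]
-1 -0.011 0.01 [461. 193.] [-0.18  0.98  0.  ]
-1 0.011 0.004 [521. 265.] [-0.18  0.98  0.  ]
-1 0.011 0.007 [523. 258.] [-0.18  0.98  0.  ]
-1 0.011 0.01 [526. 251.] [-0.18  0.98  0.  ]
```

```bash
python3 -c "
from plan import *
go([.5023,.343,.001],10.5)"
```

```text
shift cm [7.57 0.16 0.17] turn [ 0.1 -0.1 -0. ]
```

```bash
python3 -m crank '[[3,0.2,0.2,0,0,0,6],[6,0.2,0.2,0,0,0,6],[7.2,0.2,0.2,0,0,0,6],[7.5,0.2,0.2,0,0,0,6],[7.5,0.2,0.2,0,0,0,6]]'; python3 -c "
from plan import *
show()
im=grab('scene','scene3'); cv2.imwrite(f'pics/z7.png',cv2.resize(im['color'][270:340,320:400],(640,560),interpolation=2))
"
```

```text
clock: 2.25
position: [0.5026, 0.3436, 0.0012]
ee_rot: [0.703, -0.065, 0.705, 0.065]
contact_force: [0.1, 0.0, 0.5]
width: 0.0603
t 2.25 p [0.5026 0.3436 0.0012] xax [-0.002  0.    -1.   ] jaw [ 0.983  0.184 -0.002] yaw 10.6 F [0.1 0.  0.5] w 0.0603 q [0.48 0.53 1.73 0.   0.88 0.3 ]
```

View pics/z7.png

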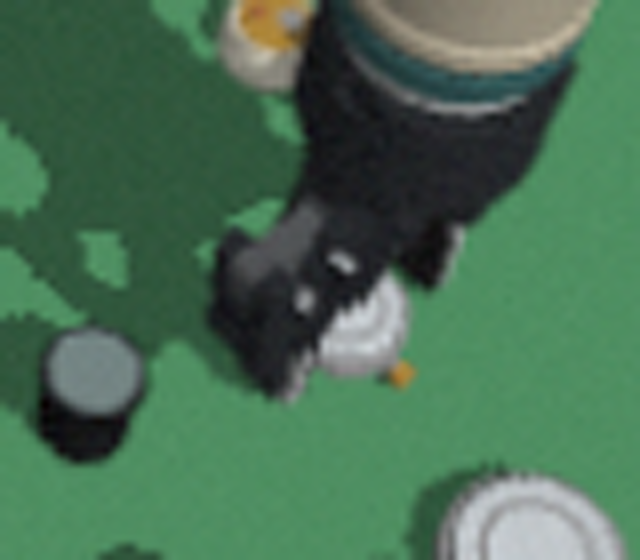

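The watch lies between the fingers, its crown at (400,375) in the crop, clear of both pads. I'll close the fingers now.

```bash
python3 -m crank '[[0,0,0,0,0,0,5],[0,0,0,0,0,0,4.3],[0,0,0,0,0,0,4.1],[0,0,0,0,0,0,4.1],[0,0,0,0,0,0,4.1]]' 35; python3 -c "
from plan import *
show()
im=grab('scene','scene4'); cv2.imwrite(f'pics/z8.png',cv2.resize(im['color'][270:340,320:400],(640,560),interpolation=2))
"
```

```text
clock: 2.92
position: [0.502, 0.3433, 0.0015]
ee_rot: [0.703, -0.065, 0.705, 0.065]
contact_force: [-2.0, -1.2, 6.6]
width: 0.042
t 2.92 p [0.502  0.3433 0.0015] xax [-0.003 -0.    -1.   ] jaw [ 0.983  0.184 -0.003] yaw 10.6 F [-2.  -1.2  6.6] w 0.042 q [0.48 0.53 1.73 0.   0.88 0.3 ]
```

View pics/z8.png

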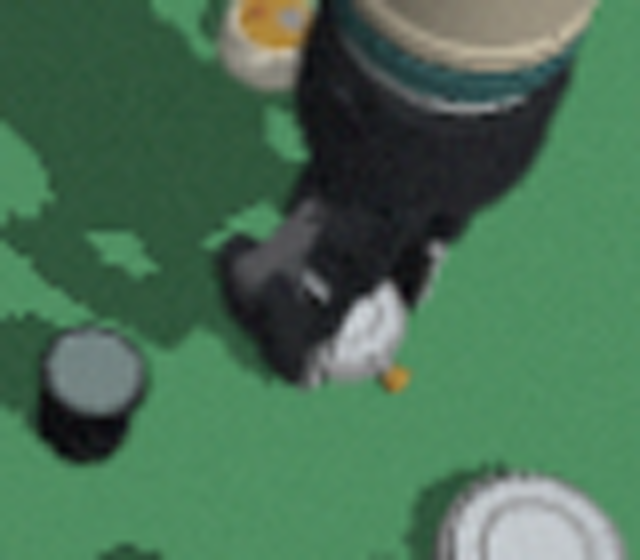

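```bash
python3 -m crank '[[0,0,0,0,0,0,4.8],[0,0,0,0,0,0,4.8],[-0.3,0,0,0,0,0,4.8],[-0.3,0,0,0,0,0,4.8]]'; python3 -c "
from plan import *
show()"
python3 -m crank '[[0,0,0,0,0,0,4.3],[0,0,0,0,0,0,4.2],[0,0,0,0,0,0,4.2],[0,0,0,0,0,0,4.2]]' 35
python3 -c "
from plan import *
show()"
```

```text
clock: 3.48
position: [0.5021, 0.3433, 0.0035]
ee_rot: [0.703, -0.065, 0.705, 0.065]
contact_force: [0.2, -0.3, 0.1]
width: 0.048
t 3.48 p [0.5021 0.3433 0.0035] xax [-0.003 -0.    -1.   ] jaw [ 0.983  0.184 -0.003] yaw 10.6 F [ 0.2 -0.3  0.1] w 0.048 q [0.48 0.53 1.73 0.   0.89 0.3 ]
clock: 3.98
position: [0.5021, 0.3433, 0.0036]
ee_rot: [0.703, -0.065, 0.705, 0.065]
contact_force: [-1.1, -0.2, 5.2]
width: 0.0425
t 3.98 p [0.5021 0.3433 0.0036] xax [-0.003 -0.    -1.   ] jaw [ 0.983  0.184 -0.003] yaw 10.6 F [-1.1 -0.2  5.2] w 0.0425 q [0.48 0.53 1.73 0.   0.89 0.3 ]
```

```bash
python3 -m crank '[[0,0,0,0,0,0,4.8],[0,0,0,0,0,0,4.8],[0.2,0,0,0,0,0,4.8],[0.2,0,0,0,0,0,4.3],[0.2,0,0,0,0,0,4.2]]'
python3 -m crank '[[0,0,0,0,0,0,4.2],[0,0,0,0,0,0,4.2],[-1,0,0,0,0,0,4.2],[-4,0,0,0,0,0,4.2],[-7,0,0,0,0,0,4.2]]' 40
python3 -c "
from plan import *
show()
im=grab('scene','scene5'); cv2.imwrite(f'pics/z9.png',cv2.resize(im['color'][240:340,300:420],(720,600),interpolation=2))"
```

```text
clock: 4.6
position: [0.5016, 0.3431, 0.001]
ee_rot: [0.703, -0.065, 0.705, 0.065]
contact_force: [-0.5, -0.2, -0.5]
width: 0.0423
clock: 5.22
position: [0.5021, 0.3432, 0.0725]
ee_rot: [0.703, -0.065, 0.705, 0.065]
contact_force: [0.1, -0.7, -0.2]
width: 0.0427
t 5.22 p [0.5021 0.3432 0.0725] xax [-0.003 -0.001 -1.   ] jaw [ 0.983  0.184 -0.003] yaw 10.6 F [ 0.1 -0.7 -0.2] w 0.0427 q [0.48 0.45 1.66 0.   1.04 0.3 ]
```

View pics/z9.png

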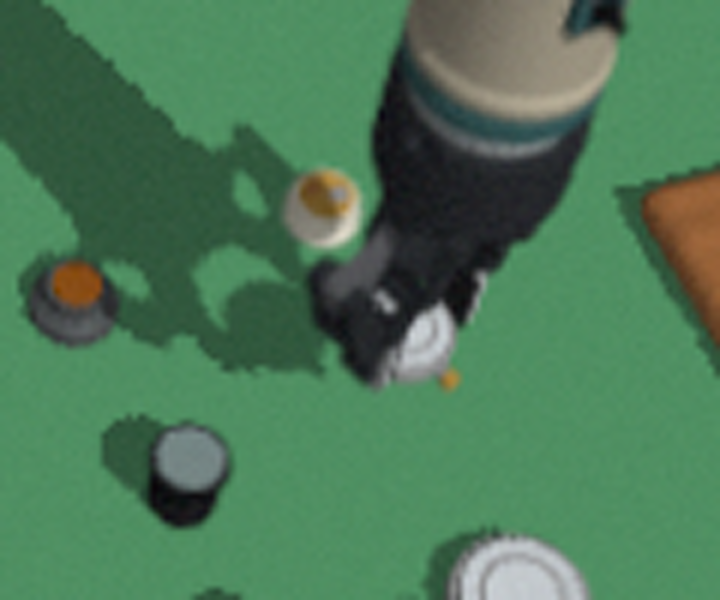

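```bash
python3 - <<'E'
from m import *
from plan import *
im=load('scene5'); s=manip.get_state()
u,a,bb,cn=blob(im,(368,296,382,312),brass); P=onplane(im,u,s['position'][2]-.001+.006)[0]; R0=q2R(s['ee_rot'])
print(u,a,P.round(4),'rel tool',(R0.T@(P-s['position'])).round(4))
# reference: original
for n in(0,4):
    i0=load(f'scene{n}'); u,a,bb,cn=blob(i0,(362,308,376,324),brass); print(n,u,a,onplane(i0,u,.006)[0].round(4))
go([.6065,.0335+.005,.12],-1.9+0)
E
```

```text
[374.4 302.8] 5 [0.5036 0.3728 0.0819] rel tool [-0.0049  0.0279  0.0042]
0 [369.83333333 316.16666667] 6 [0.4968 0.3693 0.006 ]
4 [369.16666667 316.83333333] 6 [0.4995 0.3701 0.006 ]
shift cm [ -4.37 -31.95   4.41] turn [12.5  0.2 -0.2]
```

```bash
python3 -m crank '[[-4.4,-6,1,3,0,0,4.2],[-4.4,-12,2,6,0.2,-0.2,4.2],[-4.4,-18,3,9,0.2,-0.2,4.2],[-4.4,-24,4,12.5,0.2,-0.2,4.2],[-4.4,-29,4.4,12.5,0.2,-0.2,4.2]]'
python3 -c "
from plan import *
show()
go([.6065,.0385,.12],-1.9)"
```

```text
clock: 5.9
position: [0.5998, 0.0641, 0.1157]
ee_rot: [0.705, 0.011, 0.709, -0.014]
contact_force: [1.3, 1.2, -0.8]
width: 0.0427
t 5.9 p [0.5998 0.0641 0.1157] xax [-0.005 -0.004 -1.   ] jaw [ 0.999 -0.034 -0.005] yaw -2.0 F [ 1.3  1.2 -0.8] w 0.0427 q [-0.01  0.4   1.61 -0.    1.13  0.03]
shift cm [-0.43 -2.54  0.76] turn [-0.1 -0.3  0.3]
```

```bash
python3 -m crank '[[1.5,-2.5,0.7,0,-0.2,0.2,4.2],[1.5,-2.5,0.7,0,-0.2,0.2,4.2],[1.5,-2.5,0.7,0,-0.2,0.2,4.2],[1.5,-2.5,0.7,0,-0.2,0.2,4.2]]'
python3 -c "
from plan import *
show()
im=grab('scene','scene6'); show(); cv2.imwrite(f'pics/z10.png',cv2.resize(im['color'][180:270,230:350],(800,600),interpolation=2))
im=grab('top','top6');cv2.imwrite(f'pics/z11.png',cv2.resize(im['color'][165:255,235:355],(800,600),interpolation=2)) "
```

```text
clock: 6.4
position: [0.6048, 0.0423, 0.1007]
ee_rot: [0.706, 0.011, 0.708, -0.011]
contact_force: [0.2, 0.5, -0.8]
width: 0.0425
t 6.4 p [0.6048 0.0423 0.1007] xax [-0.002 -0.001 -1.   ] jaw [ 0.999 -0.032 -0.002] yaw -1.8 F [ 0.2  0.5 -0.8] w 0.0425 q [-0.04  0.42  1.63 -0.    1.1  -0.01]
t 6.45 p [0.6049 0.0423 0.1007] xax [-0.002 -0.001 -1.   ] jaw [ 0.999 -0.032 -0.002] yaw -1.8 F [ 0.2 -0.2 -1.8] w 0.0423 q [-0.04  0.42  1.63 -0.    1.1  -0.01]
```

View pics/z10.png

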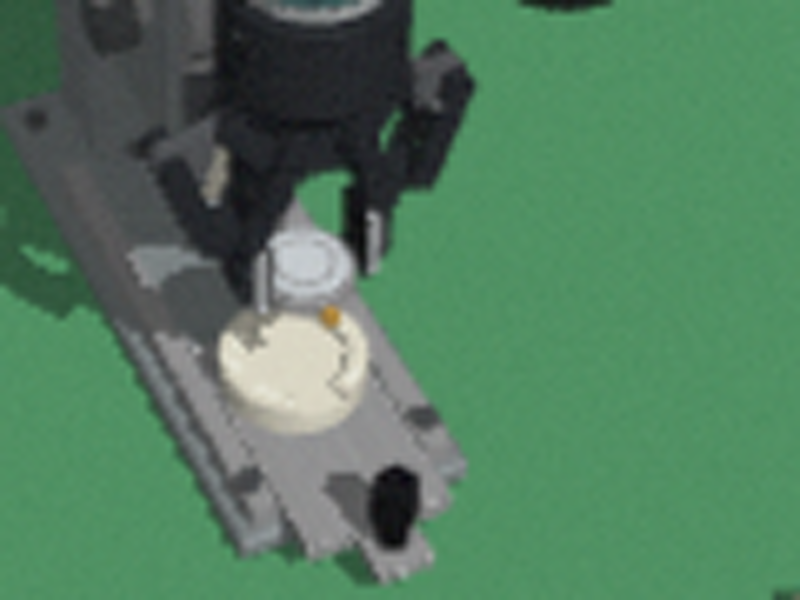

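View pics/z11.png

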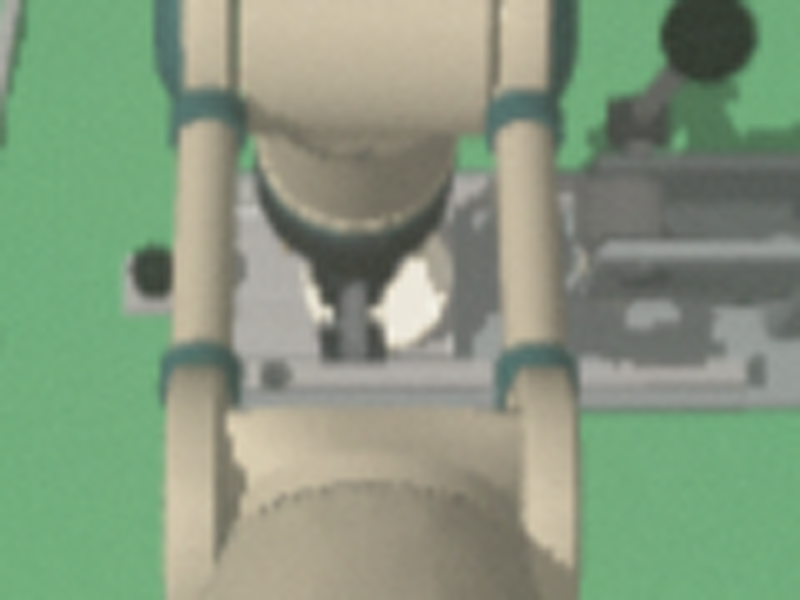

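```bash
cat > fit.py <<'E'
from m import *
from scipy.optimize import least_squares
def fitc(P,r):
    f=lambda c:np.hypot(P[:,0]-c[0],P[:,1]-c[1])-r
    q=least_squares(f,P[:,:2].mean(0),loss='soft_l1',f_scale=.001); return q.x,np.abs(f(q.x))
def measure(tag,ztcp,wbox,cbox,nbox,white=lambda c,h:(h[...,1]<45)&(h[...,2]>165)):
    im=load(tag); zu=ztcp-.001
    u,a,bb,cn=blob(im,wbox,white); P=onplane(im,cn,zu+.010); c,r=fitc(P,.0215); print('watch px',u.round(1),a,bb,'c',c.round(4),'res',np.median(r).round(4))
    u,a,bb,cn=blob(im,cbox,brass); cr=onplane(im,u,zu+.006)[0]; print('crown',u.round(1),a,cr.round(4),'dir',np.degrees(np.arctan2(-(cr[0]-c[0]),cr[1]-c[1])).round(1),'d',np.hypot(*(cr[:2]-c)).round(4))
    if nbox:
        u,a,bb,cn=blob(im,nbox,cream); P=onplane(im,cn,.042); n,r=fitc(P,.0325); print('nest',n.round(4),bb,np.median(r).round(4)); print('nest-watch',(n-c).round(4))
E
python3 - <<'E'
from fit import *
measure('scene6',.1007,(262,208,286,228),(274,222,284,232),None)
measure('scene0',.001,(350,298,374,320),(362,308,376,324),(258,222,292,248))
E
```

```text
watch px [275.8 218.9] 98 [271 214  12  11] c [0.6002 0.0442] res 0.0034
crown [279.3 227. ] 7 [0.6078 0.0702 0.1057] dir -16.3 d 0.0271
watch px [362.7 307.8] 139 [356 302  14  13] c [0.5043 0.3402] res 0.0037
crown [369.8 316.2] 6 [0.4968 0.3693 0.006 ] dir 14.5 d 0.0301
nest [0.6056 0.0342] [263 225  22  18] 0.0021
nest-watch [ 0.1013 -0.3059]
```

```bash
python3 - <<'E'
from fit import *
im=load('scene6')
for z in(.1097,.1117): print(onplane(im,[(275.5,218.9)],z).round(4))
print(proj(im,[[.6048,.0423,.1097]]))
a=im['color'][205:255,255:305]; cv2.imwrite('pics/z12.png',cv2.resize(a,(600,600),interpolation=2))
# projected model points for checking: predicted watch outline if centred on TCP, crown yaw -1.8/-6
img=cv2.resize(a,(600,600),interpolation=2)
def dr(P,col):
    for q in proj(im,P): cv2.circle(img,tuple(np.round((q-[255,205]+.5)*12).astype(int)),2,col,-1)
t=np.linspace(0,2*np.pi,60); C=np.array([.6048,.0423])
dr(np.c_[C[0]+.022*np.cos(t),C[1]+.022*np.sin(t),0*t+.1087],(0,0,255))
dr(np.c_[C[0]+.019*np.cos(t),C[1]+.019*np.sin(t),0*t+.1107],(255,0,0))
for y in(-1.8,): dr([[C[0]-.028*np.sin(np.radians(y)),C[1]+.028*np.cos(np.radians(y)),.1057]],(255,0,255))
n=np.array([.606,.0342])
dr(np.c_[n[0]+.0325*np.cos(t),n[1]+.0325*np.sin(t),0*t+.042],(0,160,0))
dr(np.c_[n[0]+.024*np.cos(t),n[1]+.024*np.sin(t),0*t+.042],(0,160,0))
cv2.imwrite('pics/z12.png',img)
E
```

```text
[[0.6052 0.0421 0.1097]]
[[0.606  0.0437 0.1117]]
[[275.65323401 218.91737421]]
```

View pics/z12.png

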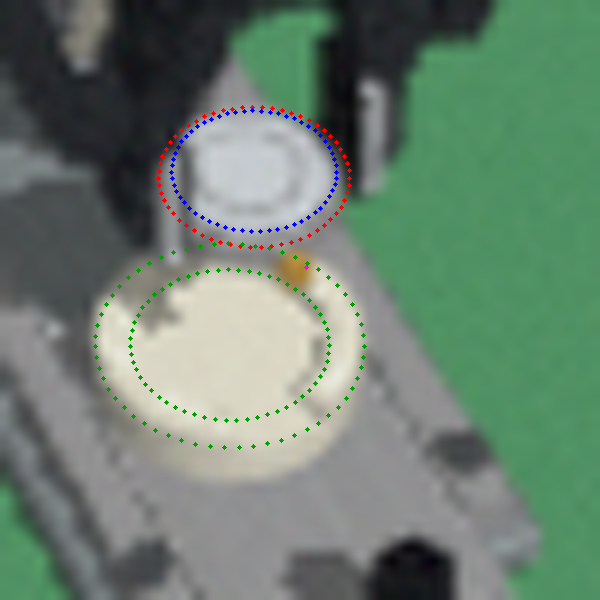

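```bash
python3 - <<'E'
from fit import *
from plan import *
im=load('scene5')
u,a,bb,cn=blob(im,(368,296,382,312),brass)
c=onplane(im,u,.0775)[0]; d=c[:2]-[.5021,.3432]; print(d, np.degrees(np.arctan2(-d[0],d[1]))-10.6)
show(); go([.606,.0342,.056],2.2)
E
```

```text
[-0.00090254  0.02777102] -8.738578662294536
t 6.5 p [0.6049 0.0422 0.1007] xax [-0.002 -0.001 -1.   ] jaw [ 0.999 -0.032 -0.002] yaw -1.8 F [-0.6  1.5 -1. ] w 0.0424 q [-0.04  0.42  1.63 -0.    1.1  -0.01]
shift cm [ 4.47 -0.79  0.15] turn [-4.  -0.1  0. ]
```

```bash
python3 -m crank '[[0.5,-0.8,0.1,-4,0,0,4.2],[2,-0.8,0.1,-4,0,0,4.2],[4,-0.8,0.1,-4,0,0,4.2],[4.4,-0.8,0.1,-4,0,0,4.2],[4.4,-0.8,0.1,-4,0,0,4.2]]'
cat > ov.py <<'E'
from fit import *
from plan import *
import sys
def ov(tag,out,yaw,n=(.606,.0342),grabit=True):
    show(); s=manip.get_state(); im=grab('scene',tag); p=s['position']
    x0,y0=250,200; img=cv2.resize(im['color'][y0:y0+60,x0:x0+60],(600,600),interpolation=2)
    def dr(P,col):
        for q in proj(im,P): cv2.circle(img,tuple(np.round((q-[x0,y0]+.5)*10).astype(int)),1,col,-1)
    t=np.linspace(0,2*np.pi,60); C=p[:2]; zu=p[2]-.001
    dr(np.c_[C[0]+.022*np.cos(t),C[1]+.022*np.sin(t),0*t+zu+.009],(0,0,255))
    y=np.radians(yaw); dr([[C[0]-.028*np.sin(y),C[1]+.028*np.cos(y),zu+.006]],(255,0,255))
    for r in(.0325,.024): dr(np.c_[n[0]+r*np.cos(t),n[1]+r*np.sin(t),0*t+.042],(0,160,0))
    cv2.imwrite(out,img)
    try:
        u,a,bb,cn=blob(im,(265,215,300,250),brass); c=onplane(im,u,zu+.006)[0]; d=c[:2]-C; print('crown',u,a,c.round(4),np.degrees(np.arctan2(-d[0],d[1])).round(1),np.hypot(*d).round(4))
    except Exception as e: print(e)
E
python3 -c "
from ov import *
ov('scene7','pics/z13.png',-1.9)"
```

```text
clock: 7.12
position: [0.6052, 0.0333, 0.0558]
ee_rot: [0.706, -0.013, 0.708, 0.013]
contact_force: [-0.1, -0.0, -0.9]
width: 0.0424
t 7.12 p [0.6052 0.0333 0.0558] xax [-0.004 -0.001 -1.   ] jaw [ 0.999  0.036 -0.004] yaw 2.1 F [-0.1 -0.  -0.9] w 0.0424 q [-0.06  0.47  1.68 -0.    1.   -0.09]
crown [278.  235.5] 6 [0.6065 0.062  0.0608] -2.5 0.0287
```

View pics/z13.png

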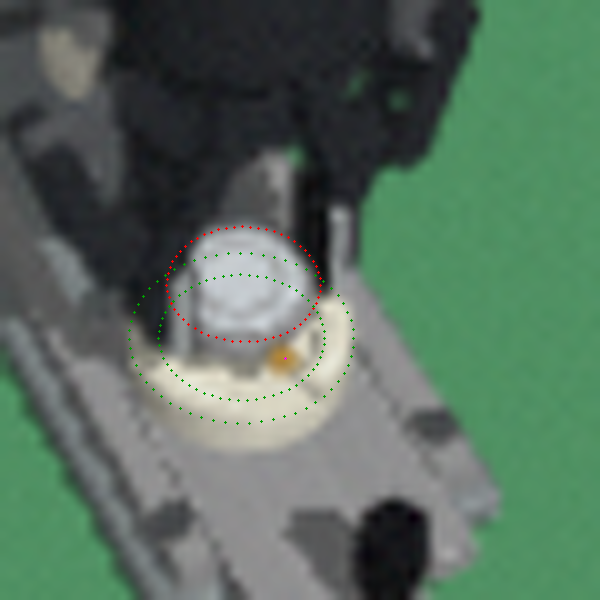

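```bash
python3 -m crank '[[0,0.1,0.1,0,0,0,4.2],[0.5,0.1,0.1,0,0,0,4.2],[1.0,0.1,0.1,0,0,0,4.2],[1.25,0.1,0.1,0,0,0,4.2],[1.4,0.1,0.1,0,0,0,4.2]]'
python3 -c "
from ov import *
ov('scene8','pics/z14.png',-1.9)"
```

```text
clock: 7.8
position: [0.6062, 0.0339, 0.0419]
ee_rot: [0.706, -0.013, 0.708, 0.013]
contact_force: [0.1, -0.7, -0.4]
width: 0.0428
t 7.8 p [0.6062 0.0339 0.0419] xax [-0.003 -0.001 -1.   ] jaw [ 0.999  0.036 -0.003] yaw 2.1 F [ 0.1 -0.7 -0.4] w 0.0428 q [-0.06  0.48  1.69 -0.    0.97 -0.09]
crown [277.16666667 238.83333333] 6 [0.6086 0.0616 0.0469] -4.9 0.0278
```

View pics/z14.png

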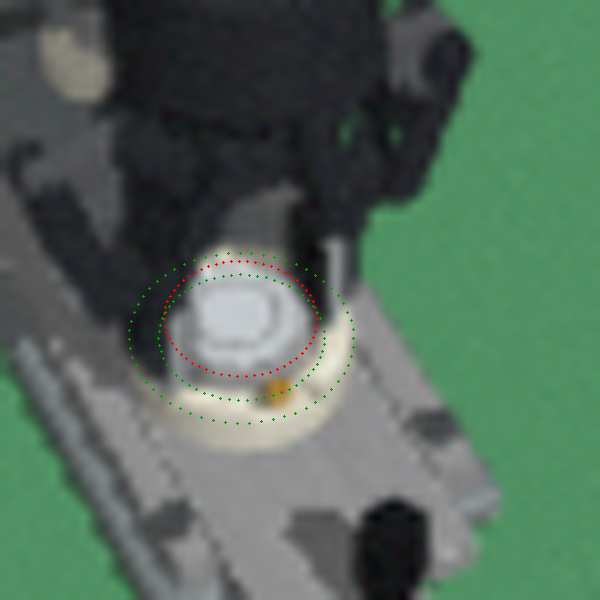

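```bash
python3 -m crank '[[0,0,0,-2,0,0,4.2],[0.1,0,0,-2,0,0,4.2],[0.2,0,0,-2,0,0,4.2],[0.28,0,0,-2,0,0,4.2]]'
python3 -c "
from ov import *
ov('scene9','pics/z15.png',-1.9)"
```

```text
clock: 8.35
position: [0.6066, 0.0337, 0.041]
ee_rot: [0.706, -0.026, 0.707, 0.025]
contact_force: [-4.6, -0.8, 11.6]
width: 0.0425
t 8.35 p [0.6066 0.0337 0.041 ] xax [-0.002 -0.001 -1.   ] jaw [ 0.997  0.071 -0.002] yaw 4.1 F [-4.6 -0.8 11.6] w 0.0425 q [-0.06  0.48  1.69 -0.    0.97 -0.13]
crown [277.5 238.5] 4 [0.6068 0.0603 0.046 ] -0.5 0.0266
```

View pics/z15.png

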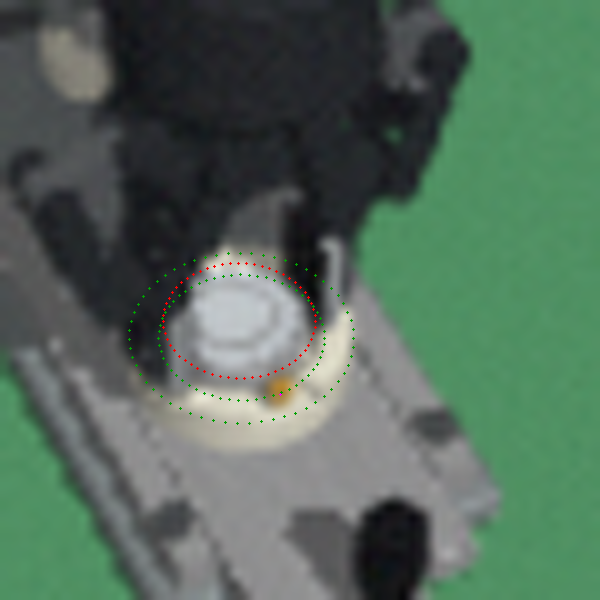

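```bash
python3 - <<'E'
from ov import *
s=manip.get_state(); im=load('scene9'); R0=q2R(s['ee_rot']); show()
for sg in(1,-1):
    for up in(0,.002,.004,.006):
        P=s['position']+sg*.0215*R0[:,2]+.011*R0[:,1]-up*R0[:,0]; print(sg,up,((proj(im,P)[0]-[250,200]+.5)*10).round())
im5=load('scene5')
a=cv2.resize(im5['color'][280:315,355:390],(560,560),interpolation=2)
b=cv2.resize(im['color'][215:250,255:290],(560,560),interpolation=2)
cv2.imwrite('pics/z16.png',cv2.resize(np.hstack([a,b]),(800,400)))
for up in(0,.002,.004,.006):
    P=np.array([.5021,.3432,.0725])+ .0215*np.array([.983,.184,0])+.011*np.array([-.184,.983,0])+[0,0,up]; print(up,((proj(im5,P)[0]-[355,280]+.5)*800/70).round())
E
```

```text
t 8.4 p [0.6066 0.0337 0.0411] xax [-0.002 -0.001 -1.   ] jaw [ 0.997  0.071 -0.002] yaw 4.1 F [-3.3 -1.   9.7] w 0.0423 q [-0.06  0.48  1.69 -0.    0.97 -0.13]
1 0 [194. 391.]
1 0.002 [194. 387.]
1 0.004 [194. 382.]
1 0.006 [194. 378.]
-1 0 [322. 334.]
-1 0.002 [322. 330.]
-1 0.004 [322. 325.]
-1 0.006 [322. 321.]
0 [112. 269.]
0.002 [114. 264.]
0.004 [115. 259.]
0.006 [117. 254.]
```

View pics/z16.png

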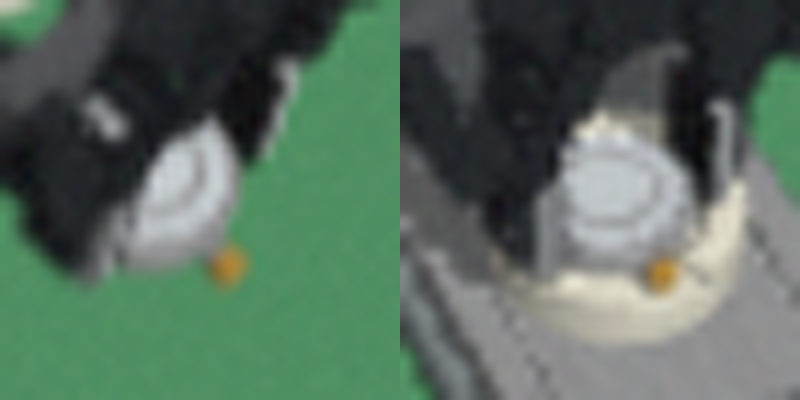

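```bash
python3 -m crank '[[-0.18,0,0,0,0,0,4.2],[-0.18,0,0,0,0,0,4.2]]'
python3 -c "
from plan import *
show()"
```

```text
clock: 8.65
position: [0.6064, 0.0338, 0.0415]
ee_rot: [0.706, -0.026, 0.708, 0.025]
contact_force: [-1.5, -1.6, 3.4]
width: 0.0426
t 8.65 p [0.6064 0.0338 0.0415] xax [-0.003 -0.001 -1.   ] jaw [ 0.997  0.071 -0.003] yaw 4.1 F [-1.5 -1.6  3.4] w 0.0426 q [-0.06  0.48  1.69 -0.    0.97 -0.13]
```

```bash
python3 -m crank '[[-0.03,0,0,0,0,0,4.5],[-0.03,0,0,0,0,0,4.8],[-0.1,0,0,0,0,0,5.2],[-0.3,0,0,0,0,0,5.6],[-0.5,0,0,0,0,0,5.8]]'
python3 -c "
from ov import *
ov('scene10','pics/z17.png',-1.9)"
```

```text
clock: 9.28
position: [0.6065, 0.0339, 0.0463]
ee_rot: [0.706, -0.026, 0.708, 0.025]
contact_force: [-0.6, -0.3, -0.8]
width: 0.0581
t 9.28 p [0.6065 0.0339 0.0463] xax [-0.003 -0.001 -1.   ] jaw [ 0.997  0.071 -0.003] yaw 4.1 F [-0.6 -0.3 -0.8] w 0.0581 q [-0.06  0.48  1.69 -0.    0.98 -0.13]
crown [277.5 238.5] 4 [0.609  0.0642 0.0513] -4.7 0.0303
```

View pics/z17.png

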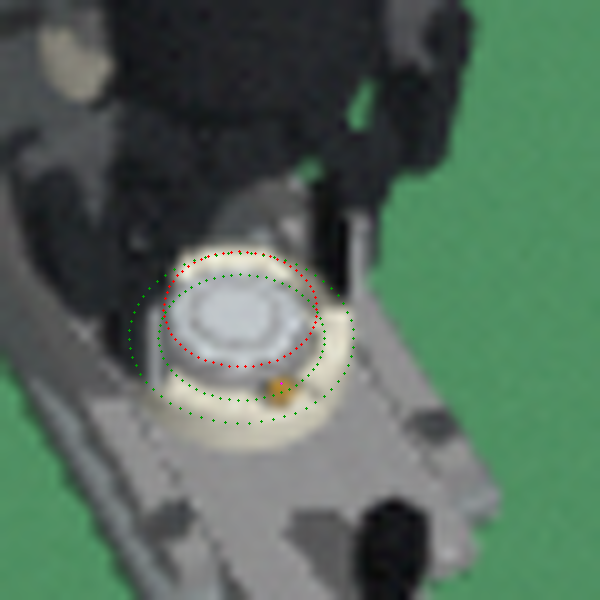

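```bash
python3 -m crank '[[-3,0,0,0,0,0,6],[-6,0,0,0,0,0,6],[-9,0,0,0,0,0,6],[-9,6,0,0,0,0,6],[-9,12,0,0,0,0,6]]'
python3 -m crank '[[0,6,0,0,0,0,4],[0,10,0,0,0,0,2],[0,10,0,0,0,0,0]]'
python3 -c "
from ov import *
ov('scene11','pics/z18.png',-1.9)
im=grab('top','top11'); a=cv2.resize(im['color'][180:235,245:320],(750,550),interpolation=2);cv2.imwrite('pics/z19.png',a)"
```

```text
clock: 9.95
position: [0.5986, 0.1544, 0.137]
ee_rot: [0.706, -0.025, 0.707, 0.024]
contact_force: [0.8, 0.4, -0.4]
width: 0.0602
clock: 10.32
position: [0.5903, 0.2566, 0.136]
ee_rot: [0.706, -0.027, 0.708, 0.027]
contact_force: [0.3, -0.4, -0.2]
width: 0.0053
t 10.32 p [0.5903 0.2566 0.136 ] xax [-0.003 -0.    -1.   ] jaw [ 0.997  0.075 -0.003] yaw 4.3 F [ 0.3 -0.4 -0.2] w 0.0053 q [0.3  0.44 1.49 0.   1.21 0.23]
attempt to get argmax of an empty sequence
```

View pics/z18.png

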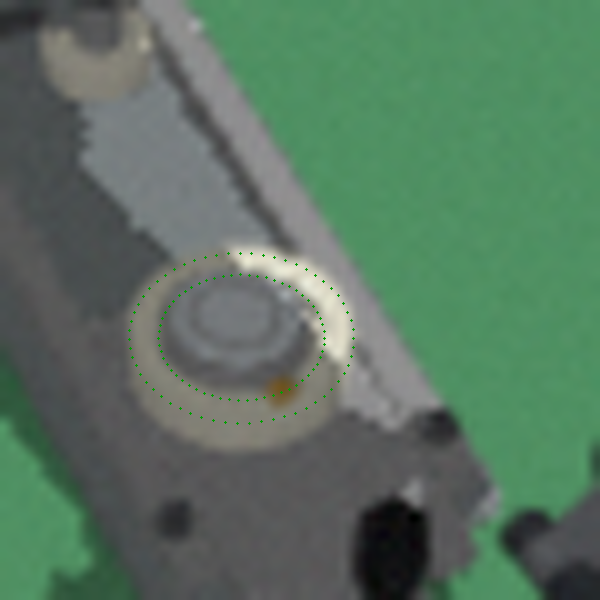

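View pics/z19.png

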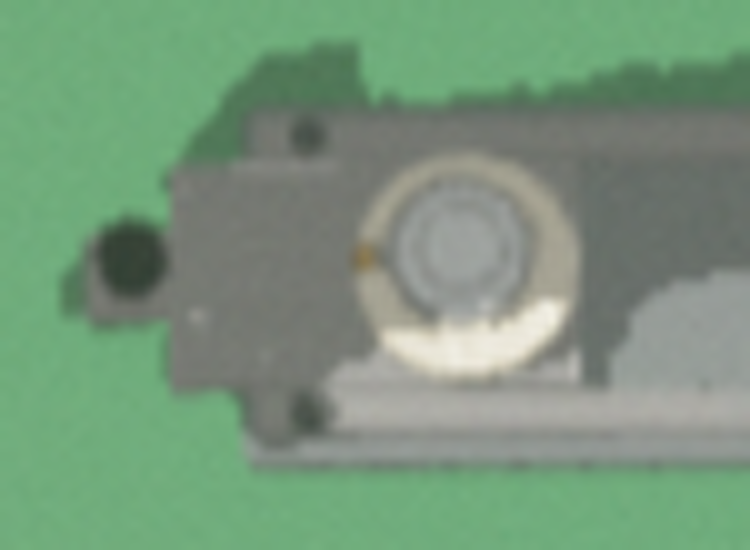

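```bash
python3 - <<'E'
from ov import *
t=load('top11'); s=load('scene11')
f=lambda u,v:(245+u/10-.5,180+v/10-.5)
g=lambda u,v:(250+u/10-.5,200+v/10-.5)
print('top: ring',onplane(t,[f(468.5,266)],.042)[0],'watch',onplane(t,[f(462,247)],.049)[0], 'crown',onplane(t,[f(365,257)],.045)[0],'knob',onplane(t,[f(131,258)],.064)[0])
print('scn: ring',onplane(s,[g(241,338)],.042)[0],'watch',onplane(s,[g(235,317)],.049)[0],'crown',onplane(s,[g(282,389)],.045)[0])
for n,im in(('t',t),('s',s)):
    uv=[f(462,247)] if n=='t' else [g(235,317)]
    print(n,bydepth(im,uv))
# depth profile top across watch
P=bydepth(t,[(289+0,y) for y in range(192,220)]); print(P[:,[0,2]].round(4).tolist())
E
```

```text
top: ring [0.60089764 0.02668246 0.042     ] watch [0.60528114 0.02856877 0.049     ] crown [0.60415867 0.05700107 0.045     ] knob [0.60272187 0.12492331 0.064     ]
scn: ring [0.60636958 0.03480123 0.042     ] watch [0.60712848 0.03225205 0.049     ] crown [0.60572571 0.05943256 0.045     ]
t [[0.6043529  0.0287182  0.05372999]]
s [[0.60698245 0.03197152 0.04863832]]
[[0.6471, 0.0262], [0.6438, 0.027], [0.6417, 0.0226], [0.6343, 0.0428], [0.6307, 0.0458], [0.6267, 0.0502], [0.6237, 0.0504], [0.6197, 0.0554], [0.6171, 0.0533], [0.6122, 0.0626], [0.6118, 0.0503], [0.6082, 0.0532], [0.6055, 0.0518], [0.6025, 0.0522], [0.5989, 0.0551], [0.5961, 0.0543], [0.5936, 0.052], [0.5905, 0.0527], [0.5878, 0.0511], [0.5856, 0.0473], [0.5836, 0.042], [0.5813, 0.0382], [0.5776, 0.0422], [0.5741, 0.0451], [0.5714, 0.0436], [0.5711, 0.028], [0.5688, 0.024], [0.3265, 1.4698]]
```

```bash
python3 -c "
from plan import *
show(); go([.6062,.0335,.100],3)"
```

```text
t 10.43 p [0.5907 0.2535 0.1359] xax [-0.003 -0.002 -1.   ] jaw [ 0.997  0.072 -0.003] yaw 4.2 F [ 0.  -0.4  0.5] w 0.0 q [ 0.3   0.44  1.49 -0.    1.21  0.23]
shift cm [  3.62 -22.05  -0.04] turn [ 1.2 -0.2  0.1]
```

```bash
python3 -m crank '[[0,-6,0,1.2,0,0,3],[0,-12,0,1.2,0,0,6],[0,-18,0,1.2,0,0,6.2],[0,-22,0,1.2,0,0,6.2],[3,-22,0,1.2,0,0,6.2]]'
python3 -c "
from plan import *
show(); go([.6060,.0335,.0445],3)"
```

```text
clock: 11.05
position: [0.6089, 0.0286, 0.1084]
ee_rot: [0.708, -0.017, 0.706, 0.015]
contact_force: [0.6, 1.1, 0.3]
width: 0.062
t 11.05 p [0.6089 0.0286 0.1084] xax [ 0.004 -0.003 -1.   ] jaw [0.999 0.044 0.003] yaw 2.5 F [0.6 1.1 0.3] w 0.062 q [-0.07  0.41  1.61 -0.    1.11 -0.11]
shift cm [ 6.39  0.52 -0.29] turn [-0.5  0.2  0.2]
```

```bash
python3 -m crank '[[0,0,0,0,0,0,6.2],[0,0,0,0,0,0,6.2]]'
python3 -c "
from plan import *
show(); go([.6060,.0335,.0450],3)"
```

```text
clock: 11.3
position: [0.6067, 0.0335, 0.1068]
ee_rot: [0.706, -0.018, 0.708, 0.017]
contact_force: [-0.1, 0.4, 0.3]
width: 0.0616
t 11.3 p [0.6067 0.0335 0.1068] xax [-0.002 -0.001 -1.   ] jaw [ 0.999  0.05  -0.003] yaw 2.8 F [-0.1  0.4  0.3] w 0.0616 q [-0.06  0.42  1.62 -0.    1.11 -0.11]
shift cm [ 6.18  0.01 -0.06] turn [-0.2 -0.1  0.1]
```

```bash
python3 -m crank '[[3,0,0,0,0,0,6.2],[5,0,0,0,0,0,6],[5.9,0,0,0,0,0,5.8],[6.2,0,0,0,0,0,5.6],[6.2,0,0,0,0,0,5.2]]'
python3 -c "
from plan import *
show()"
python3 -m crank '[[0,0,0,0,0,0,4.6],[0,0,0,0,0,0,4.3],[0,0,0,0,0,0,4.2],[0,0,0,0,0,0,4.2]]' 30
python3 -c "
from ov import *
ov('scene12','pics/z20.png',-1.9,n=(.6033,.0317))"
```

```text
clock: 11.92
position: [0.607, 0.0341, 0.0449]
ee_rot: [0.706, -0.018, 0.707, 0.018]
contact_force: [-0.3, 0.3, 0.9]
width: 0.052
t 11.93 p [0.607  0.0341 0.0449] xax [-0.002 -0.001 -1.   ] jaw [ 0.999  0.051 -0.002] yaw 2.9 F [-0.3  0.3  0.9] w 0.052 q [-0.06  0.48  1.69 -0.    0.98 -0.11]
clock: 12.42
position: [0.6066, 0.034, 0.0451]
ee_rot: [0.706, -0.018, 0.708, 0.018]
contact_force: [-1.5, 1.0, 5.3]
width: 0.042
t 12.43 p [0.6066 0.034  0.0451] xax [-0.002 -0.001 -1.   ] jaw [ 0.999  0.05  -0.002] yaw 2.9 F [-1.5  1.   5.3] w 0.042 q [-0.06  0.48  1.69 -0.    0.98 -0.11]
crown [277.5 239. ] 6 [0.6093 0.0649 0.0501] -4.9 0.031
```

View pics/z20.png

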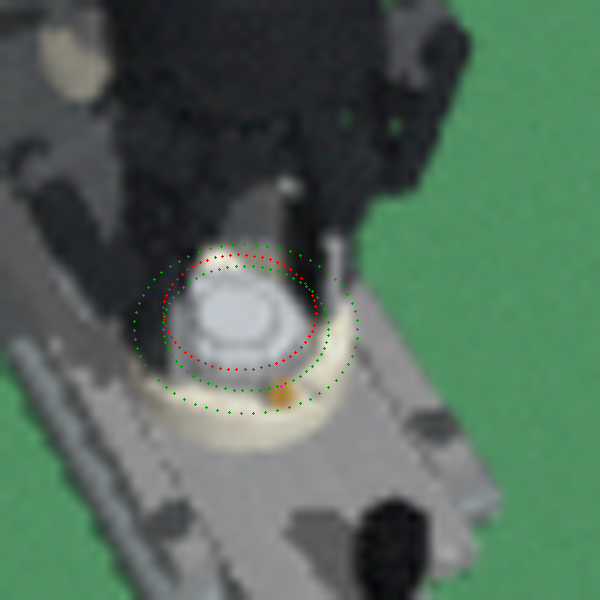

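```bash
python3 -m crank '[[-0.15,0,0,0,0,0,4.2],[-0.15,-0.05,-0.2,2,0,0,4.2],[-0.1,-0.1,-0.33,3,0,0,4.2],[0,-0.1,-0.33,3,0,0,4.2],[0.1,-0.1,-0.33,3,0,0,4.2]]'
python3 -c "
from ov import *
ov('scene13','pics/z21.png',-1.9,n=(.606,.0342))"
```

```text
clock: 13.1
position: [0.6042, 0.0328, 0.0449]
ee_rot: [0.707, 0.0, 0.707, -0.001]
contact_force: [-1.4, 0.8, 14.3]
width: 0.0419
t 13.1 p [0.6042 0.0328 0.0449] xax [-0.    -0.001 -1.   ] jaw [ 1.    -0.002 -0.   ] yaw -0.1 F [-1.4  0.8 14.3] w 0.0419 q [-0.06  0.47  1.7  -0.    0.97 -0.06]
crown [277.83333333 239.16666667] 6 [0.6087 0.0658 0.0499] -7.7 0.0333
```

View pics/z21.png

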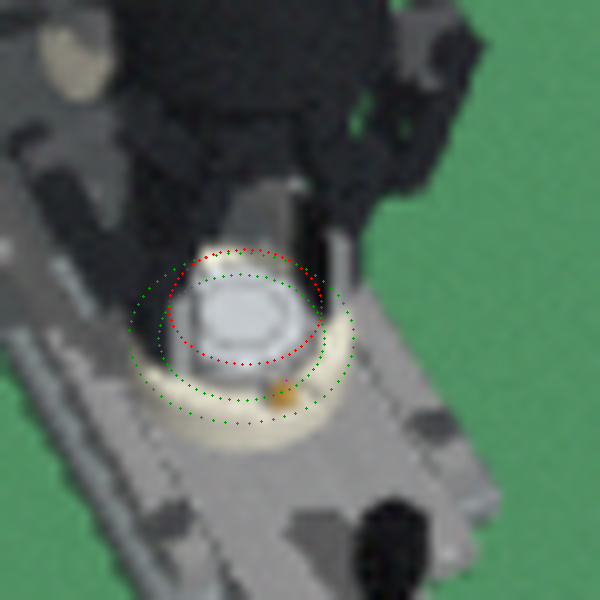

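```bash
python3 -m crank '[[-0.25,0,0,0,0,0,4.2],[-0.25,-0.08,-0.08,0,0,0,4.2],[-0.25,-0.08,-0.08,0,0,0,4.2]]'
python3 -c "
from plan import *
show()"
python3 -m crank '[[0.1,0,0,0,0,0,4.2],[0.2,0,0,0,0,0,4.2],[0.3,0,0,0,0,0,4.2]]'
python3 -c "
from ov import *
ov('scene14','pics/z22.png',-1.9,n=(.606,.0342))"
```

```text
clock: 13.52
position: [0.6024, 0.032, 0.0457]
ee_rot: [0.706, 0.0, 0.708, -0.001]
contact_force: [0.6, 1.0, 3.3]
width: 0.042
t 13.53 p [0.6024 0.032  0.0457] xax [-0.003 -0.001 -1.   ] jaw [ 1.    -0.002 -0.003] yaw -0.1 F [0.6 1.  3.3] w 0.042 q [-0.06  0.47  1.7  -0.    0.97 -0.06]
clock: 13.9
position: [0.6037, 0.032, 0.0446]
ee_rot: [0.707, 0.0, 0.707, -0.001]
contact_force: [-2.1, 0.6, 16.3]
width: 0.0418
t 13.9 p [0.6037 0.032  0.0446] xax [ 0.    -0.001 -1.   ] jaw [ 1.    -0.002  0.   ] yaw -0.1 F [-2.1  0.6 16.3] w 0.0418 q [-0.06  0.47  1.7  -0.    0.97 -0.06]
crown [277.5 238.5] 4 [0.6083 0.0629 0.0496] -8.4 0.0312
```

```bash
python3 -m crank '[[-0.25,0,-0.05,0,0,0,4.2],[-0.25,0,-0.05,0,0,0,4.6],[-0.25,0,-0.05,0,0,0,5],[-0.3,0,-0.05,0,0,0,5.6],[-3,0,0,0,0,0,6]]'
python3 -m crank '[[-5,0,0,0,0,0,6],[-6,6,0,0,0,0,6],[-6,12,0,0,0,0,6],[-6,18,0,0,0,0,6],[-6,22,0,0,0,0,6]]'
python3 -c "
from ov import *
ov('scene15','pics/z23.png',-1.9)
im=grab('top','top15'); a=cv2.resize(im['color'][180:235,245:320],(750,550),interpolation=2);cv2.imwrite('pics/z24.png',a)"
```

```text
clock: 14.58
position: [0.6001, 0.032, 0.0704]
ee_rot: [0.704, 0.001, 0.71, -0.001]
contact_force: [-0.2, -1.3, 0.6]
width: 0.0599
clock: 15.2
position: [0.6024, 0.2546, 0.1321]
ee_rot: [0.706, -0.0, 0.708, -0.0]
contact_force: [0.4, -1.1, 0.3]
width: 0.06
t 15.2 p [0.6024 0.2546 0.1321] xax [-0.004 -0.001 -1.   ] jaw [ 1.    -0.    -0.004] yaw -0.0 F [ 0.4 -1.1  0.3] w 0.06 q [0.29 0.46 1.47 0.   1.21 0.29]
attempt to get argmax of an empty sequence
```

View pics/z23.png

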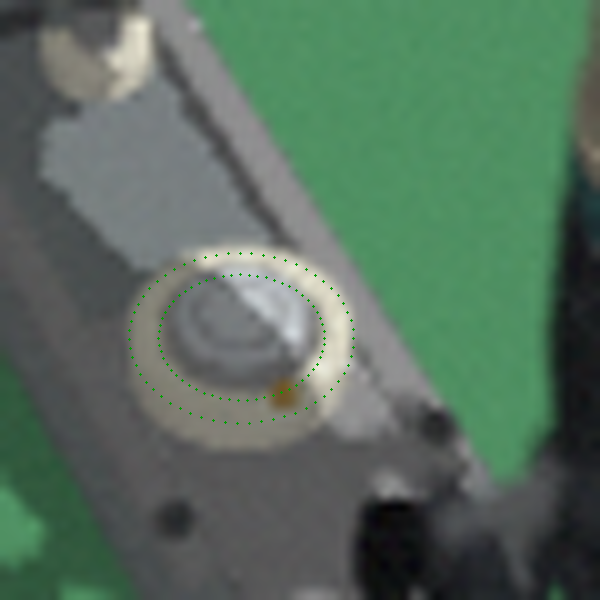

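View pics/z24.png

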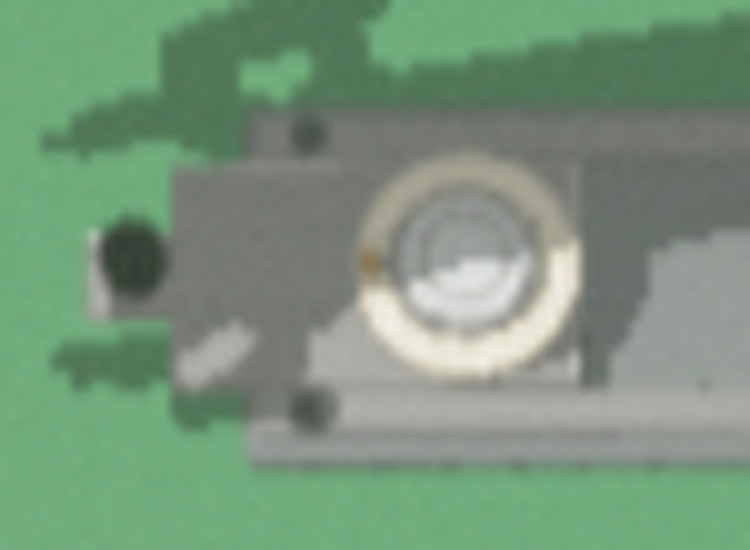

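```bash
python3 - <<'E'
from ov import *
t=load('top15'); s=load('scene15')
f=lambda u,v:(245+u/10-.5,180+v/10-.5)
g=lambda u,v:(250+u/10-.5,200+v/10-.5)
rt=onplane(t,[f(468.5,266)],.042)[0]; rs=onplane(s,[g(241,338)],.042)[0]
for z in(.0475,.0485,.05,.052):
  print(z,'top',((onplane(t,[f(466,255)],z)[0]-rt)*1000).round(1),'scn',((onplane(s,[g(240,322)],z)[0]-rs)*1000).round(1))
for z in (.0435,.046): print('crown',z,((onplane(t,[f(371,262)],z)[0]-rt)*1000).round(1),((onplane(s,[g(284,394)],z)[0]-rs)*1000).round(1))
for im,b in((t,(280,290,196,214)),(s,(268,278,226,238))):
  m=[];
yy,xx=np.mgrid[201:210,287:296]; P=bydepth(t,np.c_[xx.ravel(),yy.ravel()]); print('top watch depth z',np.median(P[:,2]),P[:,2].std())
# ring depth
a=np.linspace(0,2*np.pi,40); uv=[f(468.5+97*np.cos(k),266+97*np.sin(k)) for k in a]; P=bydepth(t,np.round(uv)); print('ring',np.median(P[:,2]))
yy,xx=np.mgrid[229:235,270:277]; P=bydepth(s,np.c_[xx.ravel(),yy.ravel()]); print('scn watch z',np.median(P[:,2]))
uv=np.round([(250+(241+97*np.cos(k))/10-.5,200+(338+73*np.sin(k))/10-.5) for k in a]); P=bydepth(s,uv); print('scn ring',np.median(P[:,2]))
h=np.hstack([cv2.resize(t['color'][188:226,272:310],(400,400),interpolation=cv2.INTER_LANCZOS4),cv2.resize(s['color'][220:248,258:290],(457,400),interpolation=cv2.INTER_LANCZOS4)])
cv2.imwrite('pics/z25.png',cv2.convertScaleAbs(h[:,:800],alpha=1.3,beta=10))
E
```

```text
0.0475 top [2.2 0.8 5.5] scn [-0.3 -1.4  5.5]
0.0485 top [2.1 0.8 6.5] scn [ 0.1 -0.6  6.5]
0.05 top [1.8 0.9 8. ] scn [0.7 0.6 8. ]
0.052 top [ 1.4  0.9 10. ] scn [ 1.5  2.1 10. ]
crown 0.0435 [ 2.  28.6  1.5] [-0.9 25.4  1.5]
crown 0.046 [ 1.5 28.6  4. ] [ 0.1 27.3  4. ]
top watch depth z 0.050439401547879514 0.1567236343154371
ring 0.0425526913073222
scn watch z 0.048064158644367416
scn ring 0.040075609271811585
```

View pics/z25.png

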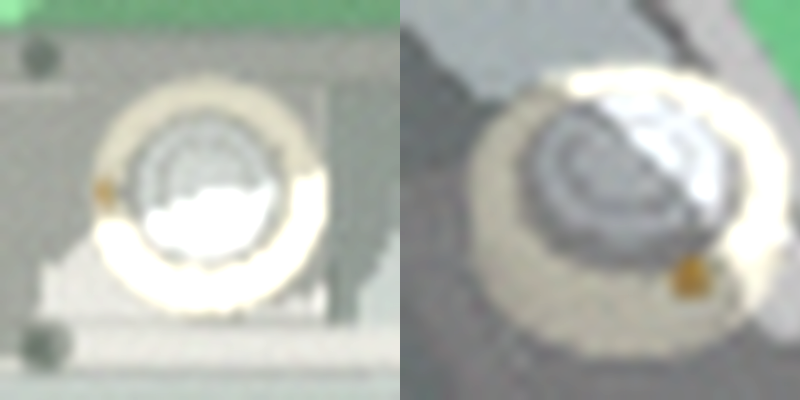

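```bash
python3 - <<'E'
from ov import *
f=lambda u,v:(245+u/10-.5,180+v/10-.5)
a=np.linspace(0,2*np.pi,60)
for tt,ss,cw,cs in(('top11','scene11',(462,247),(235,317)),('top15','scene15',(466,255),(240,322))):
    t=load(tt); s=load(ss)
    for r in(30,60):
        pts=[(cw[0]+q*np.cos(k),cw[1]+q*np.sin(k)) for k in a for q in((0,10,20,30) if r==30 else (57,63))]
        P=bydepth(t,np.round([f(*p) for p in pts])); print(tt,r,np.median(P[:,2]).round(4),end=' ')
        # tilt plane
        A=np.c_[P[:,0]-P[:,0].mean(),P[:,1]-P[:,1].mean(),np.ones(len(P))]; c=np.linalg.lstsq(A[(abs(P[:,2]-.05)<.008)],P[(abs(P[:,2]-.05)<.008),2],rcond=None)[0]; print('slope',c[:2].round(3))
    P=bydepth(t,np.round([f(468.5+97*np.cos(k),266+97*np.sin(k)) for k in a])); print(' ring',np.median(P[:,2]).round(4))
    P=bydepth(s,np.round([(250+(cs[0]+q*np.cos(k))/10-.5,200+(cs[1]+q*.75*np.sin(k))/10-.5) for k in a for q in(5,15,25,35)])); print(ss,np.median(P[:,2]).round(4),end=' ')
    A=np.c_[P[:,0]-P[:,0].mean(),P[:,1]-P[:,1].mean(),np.ones(len(P))]; c=np.linalg.lstsq(A,P[:,2],rcond=None)[0]; print('slope',c[:2].round(3))
    P=bydepth(s,np.round([(250+(241+97*np.cos(k))/10-.5,200+(338+73*np.sin(k))/10-.5) for k in a])); print(' ring',np.median(P[:,2]).round(4))
E
```

```text
top11 30 0.0513 slope [0.023 0.172]
top11 60 0.0526 slope [0.038 0.011]
 ring 0.0427
scene11 0.049 slope [0.065 0.131]
 ring 0.0401
top15 30 0.0497 slope [-0.049 -0.071]
top15 60 0.0495 slope [-0.049  0.049]
 ring 0.0431
scene15 0.0481 slope [0.534 1.012]
 ring 0.0401
```

```bash
python3 -c "
from plan import *
im=load('top0'); print('pot',onplane(im,[(224,215)],.02),'loupe',onplane(im,[(190,213)],.034))
show(); go([.606,.176,.100],-1.9);go([.606,.170,.051],-1.9)"
```

```text
pot [[0.58571621 0.22745792 0.02      ]] loupe [[0.59291493 0.32679386 0.034     ]]
t 15.3 p [0.6023 0.2564 0.1318] xax [-0.004  0.001 -1.   ] jaw [ 1.     0.002 -0.004] yaw 0.1 F [-0.5  0.1 -0.9] w 0.0606 q [0.3  0.46 1.47 0.   1.21 0.29]
shift cm [ 3.17 -8.05  0.36] turn [ 2.  -0.2 -0. ]
shift cm [ 8.07 -8.65  0.38] turn [ 2.  -0.2 -0. ]
```

```bash
python3 -m crank '[[1,-5,0.3,2,0,0,4],[3,-8.6,0.3,2,-0.2,0,1],[5,-8.6,0.3,2,-0.2,0,0],[8,-8.6,0.3,2,-0.2,0,0],[8,-8.6,0.3,2,-0.2,0,0]]'
python3 -m crank '[[0,0,0,0,0,0,0],[0,0,0,0,0,0,0]]'
python3 -c "
from plan import *
show()
go([.605,.143,.051],-1.9);go([.6022,.043,.051],-1.9)
im=grab('scene','s16');cv2.imwrite('pics/z26.png',cv2.resize(im['color'][190:290,230:350],(720,600),interpolation=2))"
```

```text
clock: 15.92
position: [0.6032, 0.1645, 0.05]
ee_rot: [0.705, 0.012, 0.709, -0.014]
contact_force: [0.2, 1.1, 0.8]
width: -0.0003
clock: 16.18
position: [0.6066, 0.1661, 0.0539]
ee_rot: [0.708, 0.013, 0.706, -0.013]
contact_force: [-0.2, -0.2, 0.3]
width: 0.0004
t 16.18 p [0.6066 0.1661 0.0539] xax [ 0.003 -0.001 -1.   ] jaw [ 0.999 -0.037  0.003] yaw -2.1 F [-0.2 -0.2  0.3] w 0.0004 q [ 0.16  0.49  1.63 -0.    1.01  0.19]
shift cm [ 0.29 -2.31 -0.08] turn [-0.2  0.2  0. ]
shift cm [ 3.000e-01 -1.231e+01  1.000e-02] turn [-0.2  0.2  0. ]
```

View pics/z26.png

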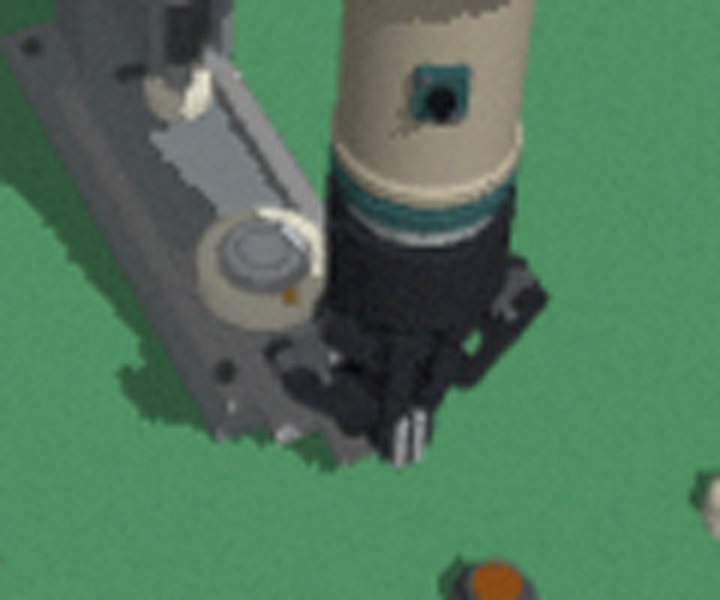

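The picture shows the shut fingers, tips at about (410,450) in the crop, standing just outside the knob. The watch lies level in the nest, crown at (290,296). I'll push gently.

```bash
python3 -m crank '[[0.2,-0.8,0,0,0,0,0],[0.2,-1.6,0,0,0,0,0],[0.2,-2.4,0,0,0,0,0],[0.2,-3.2,0,0,0,0,0],[0.2,-4,0,0,0,0,0]]'
python3 -c "
from plan import *
show()"
python3 -m crank '[[0,-0.8,0,0,0,0,0],[0,-1.6,0,0,0,0,0],[0,-2.4,0,0,0,0,0],[0,-3.2,0,0,0,0,0],[0,-4,0,0,0,0,0]]'
python3 -c "
from ov import *
show(); go([.6022,.040,.051],-1.9)
im=grab('scene','s17');cv2.imwrite('pics/z27.png',cv2.resize(im['color'][170:270,230:350],(720,600),interpolation=2))"
```

```text
clock: 16.85
position: [0.6041, 0.1255, 0.0507]
ee_rot: [0.707, 0.013, 0.707, -0.013]
contact_force: [0.3, 1.4, 0.9]
width: -0.0002
t 16.85 p [0.6041 0.1255 0.0507] xax [ 0.001 -0.001 -1.   ] jaw [ 0.999 -0.037  0.001] yaw -2.1 F [0.3 1.4 0.9] w -0.0002 q [ 0.09  0.48  1.66 -0.    1.    0.13]
clock: 17.48
position: [0.6027, 0.0855, 0.0507]
ee_rot: [0.707, 0.013, 0.707, -0.013]
contact_force: [0.7, 2.0, 0.5]
width: -0.0002
t 17.48 p [0.6027 0.0855 0.0507] xax [ 0.001 -0.001 -1.   ] jaw [ 0.999 -0.037  0.001] yaw -2.1 F [0.7 2.  0.5] w -0.0002 q [ 0.03  0.47  1.68 -0.    0.99  0.06]
shift cm [-0.03 -4.55  0.12] turn [-0.2  0.   0.1]
```

View pics/z27.png

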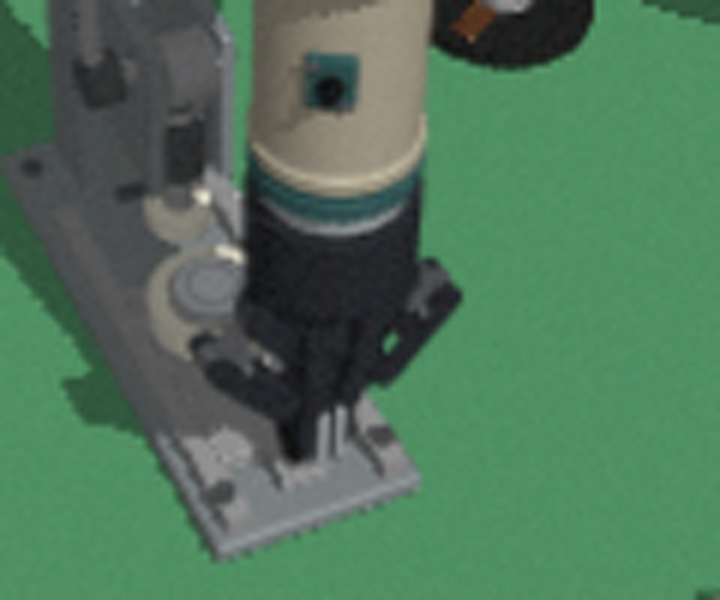

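The slide is travelling, with 2 N of reaction. I'll carry on to the stop in small steps.

```bash
python3 -m crank '[[0,-0.9,0,0,0,0,0],[0,-1.8,0,0,0,0,0],[0,-2.6,0,0,0,0,0],[0,-3.3,0,0,0,0,0],[0,-3.8,0,0,0,0,0]]'
python3 -c "
from plan import *
show()"
python3 -m crank '[[0,-0.2,0,0,0,0,0],[0,-0.4,0,0,0,0,0],[0,-0.6,0,0,0,0,0]]'
```

```text
clock: 18.15
position: [0.6013, 0.0475, 0.0506]
ee_rot: [0.707, 0.013, 0.707, -0.013]
contact_force: [0.1, 1.3, 0.6]
width: 0.0002
t 18.15 p [0.6013 0.0475 0.0506] xax [ 0.001 -0.001 -1.   ] jaw [ 0.999 -0.037  0.001] yaw -2.1 F [0.1 1.3 0.6] w 0.0002 q [-0.04  0.47  1.7  -0.    0.98  0.  ]
clock: 18.52
position: [0.6012, 0.0439, 0.0507]
ee_rot: [0.707, 0.014, 0.707, -0.013]
contact_force: [1.6, 9.0, -0.8]
width: -0.0002
```

```bash
python3 -m crank '[[0,-0.2,0,0,0,0,0],[0,-0.3,0,0,0,0,0],[0,-0.3,0,0,0,0,0]]'
python3 -m crank '[[0,0.6,0,0,0,0,0],[0,1.5,0,0,0,0,0],[0,4,0,0,0,0,0],[-3,8,0,0,0,0,0],[-8,11,0,0,0,0,2]]'
python3 -c "
from plan import *
show()
for n in('scene','top'):
    im=grab(n,n+'18'); a=im['color'][110:250,200:340] if n=='scene' else im['color'][150:240,240:380]
    cv2.imwrite(f'pics/z28{n}.png',cv2.resize(a,(600,600) if n=='scene' else (798,513),interpolation=2))"
```

```text
clock: 18.9
position: [0.6012, 0.0438, 0.0508]
ee_rot: [0.707, 0.016, 0.707, -0.011]
contact_force: [1.3, 12.9, -1.1]
width: 0.0002
clock: 19.52
position: [0.6033, 0.1498, 0.1295]
ee_rot: [0.705, 0.012, 0.709, -0.014]
contact_force: [1.1, -0.5, 0.4]
width: 0.0172
t 19.52 p [0.6033 0.1498 0.1295] xax [-0.005 -0.002 -1.   ] jaw [ 0.999 -0.037 -0.004] yaw -2.1 F [ 1.1 -0.5  0.4] w 0.0172 q [ 0.13  0.42  1.55 -0.    1.18  0.17]
```

View pics/z28scene.png

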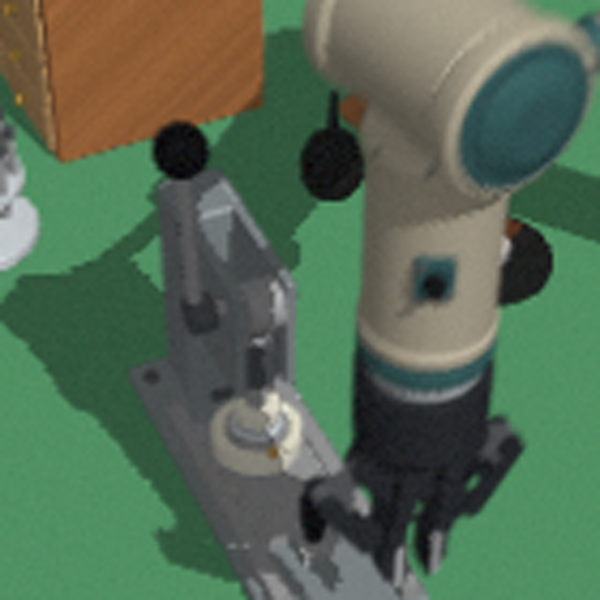

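View pics/z28top.png

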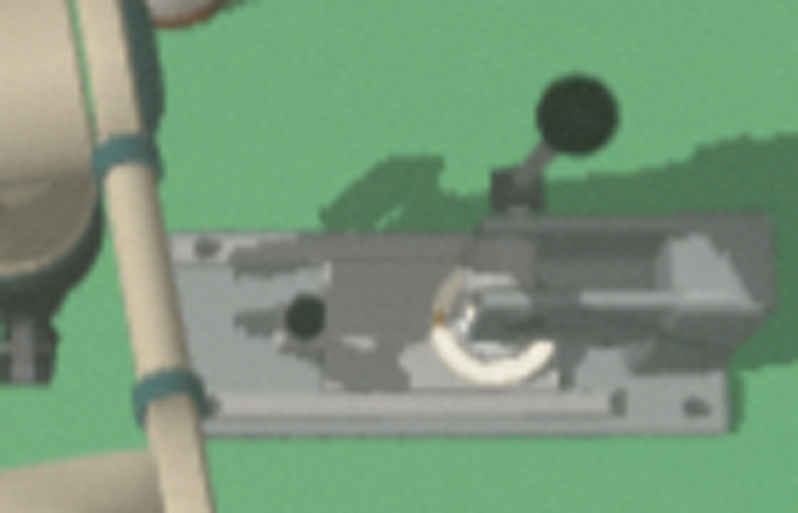

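```bash
python3 - <<'E'
from ov import *
t=load('top18'); s=load('scene18')
bl=lambda c,h:h[...,2]<75
for zz in (.288,):
    ut,a,bb,_=blob(t,(328,158,354,180),bl); us,a2,bb2,_=blob(s,(230,132,256,156),bl); print(ut,a,bb,us,a2,bb2)
d1=rays(t,[ut])[0]; d2=rays(s,[us])[0]; e1=np.array(t['eye']); e2=np.array(s['eye'])
A=np.c_[d1,-d2]; l=np.linalg.lstsq(A,e2-e1,rcond=None)[0]; p1=e1+l[0]*d1; p2=e2+l[1]*d2; print('tri',p1,p2,'plane',onplane(t,[ut],.288),onplane(s,[us],.288))
k,_,_,_=blob(t,(285,197,302,214),lambda c,h:h[...,2]<75); print('knob',k,onplane(t,[k],.064))
E
```

```text
[340.76377953 170.        ] 127 [335 164  13  13] [241.95862069 144.9862069 ] 145 [236 138  13  14]
tri [ 0.64085823 -0.09195853  0.28401389] [ 0.64000516 -0.09137211  0.28370591] plane [[ 0.63980135 -0.09140249  0.288     ]] [[ 0.64215411 -0.08599074  0.288     ]]
knob [293.07407407 205.40740741] [[0.59851864 0.02232948 0.064     ]]
```

```bash
python3 - <<'E'
from ov import *
s=load('scene18'); s0=load('scene0')
cv2.imwrite('pics/z29.png',cv2.resize(s['color'][195:245,240:300],(720,600),interpolation=2))
k,a,bb,_=blob(s,(268,222,278,240),lambda c,h:h[...,2]<60); print(k,a,bb,onplane(s,[k],.052))
k,a,bb,_=blob(s0,(282,246,298,266),lambda c,h:h[...,2]<60); print(k,a,bb,onplane(s0,[k],.052))
E
```

```text
[273.15853659 229.42682927] 82 [270 222   8  15] [[0.60487328 0.02870621 0.052     ]]
[288.48648649 255.39189189] 74 [285 250   8  12] [[0.6097915  0.13159286 0.052     ]]
```

View pics/z29.png

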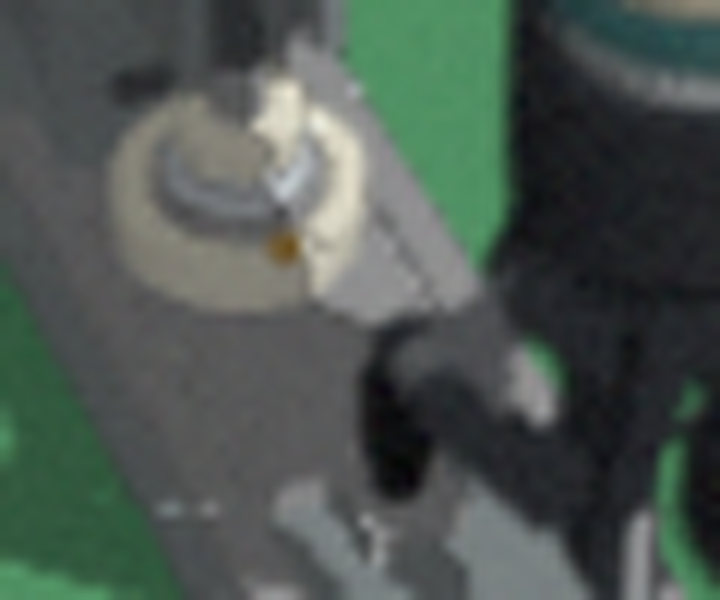

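```bash
python3 - <<'E'
from ov import *
s=load('scene18'); s11=load('scene15')
img=cv2.resize(s['color'][195:245,240:300],(720,600),interpolation=2); img2=cv2.resize(s11['color'][185:235,240:300],(720,600),interpolation=2)
r=onplane(s,[(259.25,205.2)],.056)[0]; print('ram',r)
# nest now from original scn nest (.6064,.0348) minus travel
n=np.array([.6064,.0348])-.103*np.array([.033,1]); print('nest now',n)
t=np.linspace(0,2*np.pi,60)
def dr(img,im,c,rad,z,col,o):
    for q in proj(im,np.c_[c[0]+rad*np.cos(t),c[1]+rad*np.sin(t),0*t+z]): cv2.circle(img,tuple(np.round((q-o+.5)*12).astype(int)),1,col,-1)
dr(img,s,n,.0325,.042,(0,200,0),[240,195]); dr(img,s,r,.017,.056,(0,0,255),[240,195])
dr(img2,s11,r,.017,.056,(0,0,255),[240,185])
cv2.imwrite('pics/z30.png',cv2.resize(np.hstack([img,img2]),(800,333)))
E
```

```text
ram [ 0.60037558 -0.07452054  0.056     ]
nest now [ 0.603001 -0.0682  ]
```

View pics/z30.png

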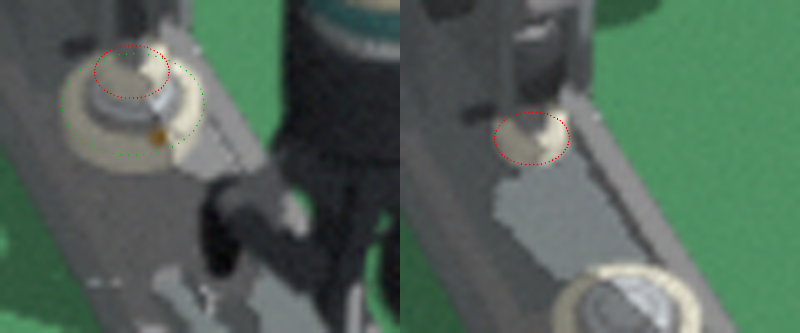

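```bash
python3 - <<'E'
from ov import *
t=load('top18')
cv2.imwrite('pics/z31.png',cv2.resize(t['color'][185:225,285:345],(780,520),interpolation=2))
for z in(.095,.12,.187): print(z,onplane(t,[(322.1,202.6)],z))
E
```

```text
0.095 [[ 0.5974823  -0.05914507  0.095     ]]
0.12 [[ 0.59255381 -0.05673385  0.12      ]]
0.187 [[ 0.57934547 -0.05027177  0.187     ]]
```

View pics/z31.png

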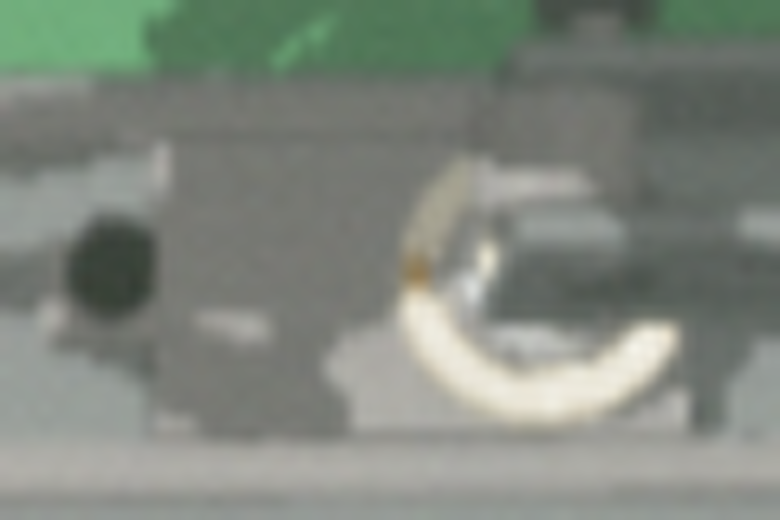

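Both views show the slide at its stop, with the presser centred over the nest in x and in y. It took 12.9 N without moving further. Next is the lever.

```bash
python3 -c "
from plan import *
show(); go([.641,-.089,.345],-1.9)"
```

```text
t 19.62 p [0.6088 0.1524 0.1364] xax [ 0.012  0.001 -1.   ] jaw [ 0.999 -0.034  0.012] yaw -1.9 F [ 0.9 -0.4  0.8] w 0.0199 q [ 0.13  0.41  1.54 -0.    1.18  0.17]
shift cm [-20.85 -23.99   4.29] turn [-0.   0.7 -0.1]
```

```bash
python3 -m crank '[[-6,0,1,0,0,0,4],[-12,0,2,0,0,0,6],[-18,0,4,0,0,0,6],[-21,-5,4,0,0,0,6],[-21,-11,4,0,0,0,6]]'
python3 -m crank '[[0,-6,0,0,0,0,6],[0,-12,0,0,0,0,6],[0,-12,0,0,0,0,6],[0,-12,0,0,0,0,6]]'
python3 -c "
from plan import *
show(); go([.641,-.089,.345],-1.9)
for n in('scene','top'):
    im=grab(n,n+'19'); a=im['color'][90:210,180:320] if n=='scene' else im['color'][120:240,280:420]
    cv2.imwrite(f'pics/z32{n}.png',cv2.resize(a,(560,480),interpolation=2))"
```

```text
clock: 20.25
position: [0.6421, 0.037, 0.3438]
ee_rot: [0.709, 0.012, 0.705, -0.013]
contact_force: [0.6, -0.6, 0.3]
width: 0.0594
clock: 20.75
position: [0.636, -0.0823, 0.3403]
ee_rot: [0.707, 0.013, 0.707, -0.014]
contact_force: [-0.7, 0.2, 0.6]
width: 0.06
t 20.75 p [ 0.636  -0.0823  0.3403] xax [-0.001 -0.    -1.   ] jaw [ 0.999 -0.038 -0.001] yaw -2.2 F [-0.7  0.2  0.6] w 0.06 q [-0.24  0.35  1.14 -0.    1.66 -0.2 ]
shift cm [-0.47 -0.65  0.52] turn [-0.3 -0.   0. ]
```

View pics/z32scene.png

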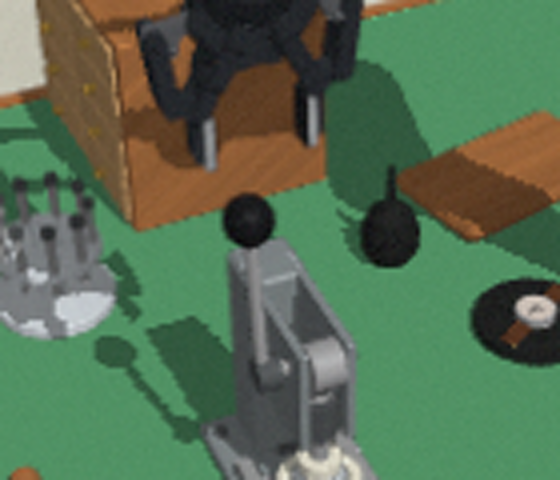

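View pics/z32top.png

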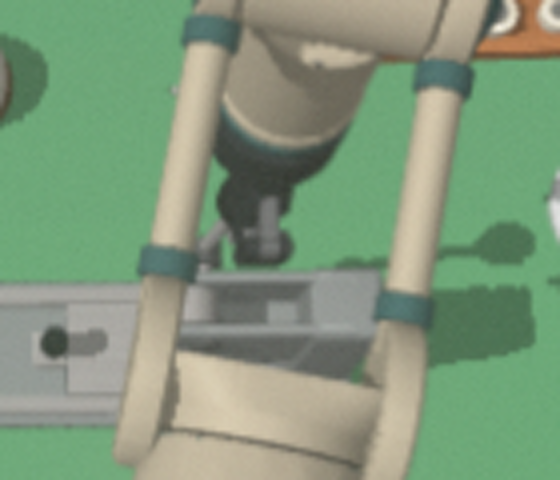

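```bash
python3 - <<'E'
from ov import *
s=load('scene19'); p=np.array([.636,-.0823,.3403])
j=np.array([.999,-.038,0]); y=np.array([.038,.999,0])
for sg in(1,-1):
    for up in (.003,.007):
        print(sg,up,((proj(s,p+sg*.03*j+.011*y+[0,0,up])[0]-[180,90]+.5)*4).round(0))
print('ball',(proj(s,[[.641,-.089,.288],[.6405,-.0917,.284],[.642,-.086,.288]])-[180,90]+.5)*4)
E
```

```text
1 0.003 [219. 172.]
1 0.007 [219. 167.]
-1 0.003 [308. 150.]
-1 0.007 [308. 145.]
ball [[249.62064201 219.01220139]
 [248.93002025 221.51324187]
 [250.0446414  221.87559501]]
```

```bash
python3 -m crank '[[0,-0.6,0.5,0,0,0,6],[1,-0.6,0.5,0,0,0,6],[3,-0.6,0.5,0,0,0,6],[3,-0.6,0.5,0,0,0,6]]'
python3 -c "
from plan import *
show(); go([.641,-.089,.271],-1.9)
for n in('scene',):
    im=grab(n,n+'20'); a=im['color'][100:180,190:290]
    cv2.imwrite(f'pics/z33{n}.png',cv2.resize(a,(750,600),interpolation=2))"
```

```text
clock: 21.35
position: [0.6401, -0.0875, 0.3084]
ee_rot: [0.706, 0.013, 0.708, -0.013]
contact_force: [-0.4, 0.1, -0.0]
width: 0.0597
t 21.35 p [ 0.6401 -0.0875  0.3084] xax [-0.004  0.    -1.   ] jaw [ 0.999 -0.036 -0.004] yaw -2.1 F [-0.4  0.1 -0. ] w 0.0597 q [-0.24  0.36  1.19 -0.    1.59 -0.21]
shift cm [ 3.74 -0.14  0.11] turn [-0.2 -0.2 -0. ]
```

View pics/z33scene.png

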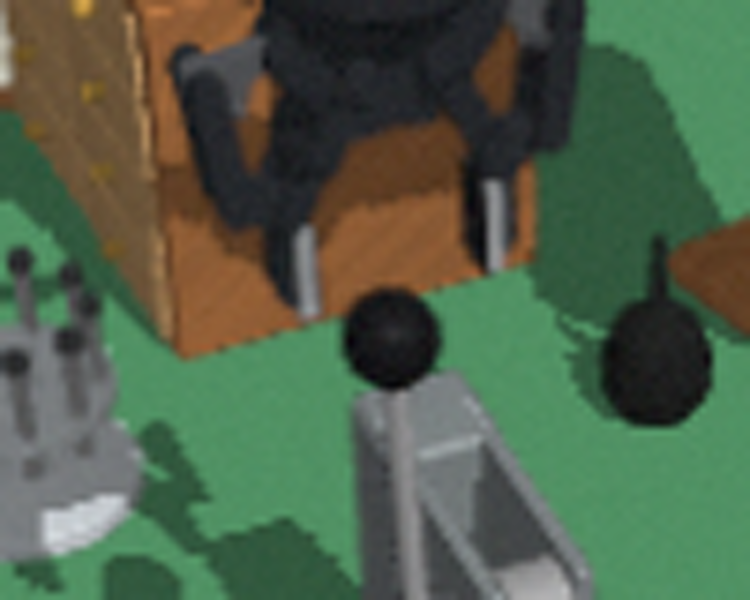

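```bash
python3 -m crank '[[2,-0.1,0.1,0,0,0,6],[3.6,-0.1,0.1,0,0,0,6],[4,-0.1,0.1,0,0,0,6],[4,-0.1,0.1,0,0,0,6]]'
python3 -c "
from plan import *
show()
for n in('scene',):
    im=grab(n,n+'21'); a=im['color'][100:180,190:290]
    cv2.imwrite(f'pics/z34{n}.png',cv2.resize(a,(750,600),interpolation=2))"
```

```text
clock: 21.9
position: [0.6422, -0.0893, 0.2709]
ee_rot: [0.707, 0.013, 0.707, -0.013]
contact_force: [0.1, 0.1, -0.1]
width: 0.0601
t 21.9 p [ 0.6422 -0.0893  0.2709] xax [ 0.001 -0.001 -1.   ] jaw [ 0.999 -0.037  0.001] yaw -2.1 F [ 0.1  0.1 -0.1] w 0.0601 q [-0.24  0.37  1.27 -0.    1.5  -0.21]
```

View pics/z34scene.png

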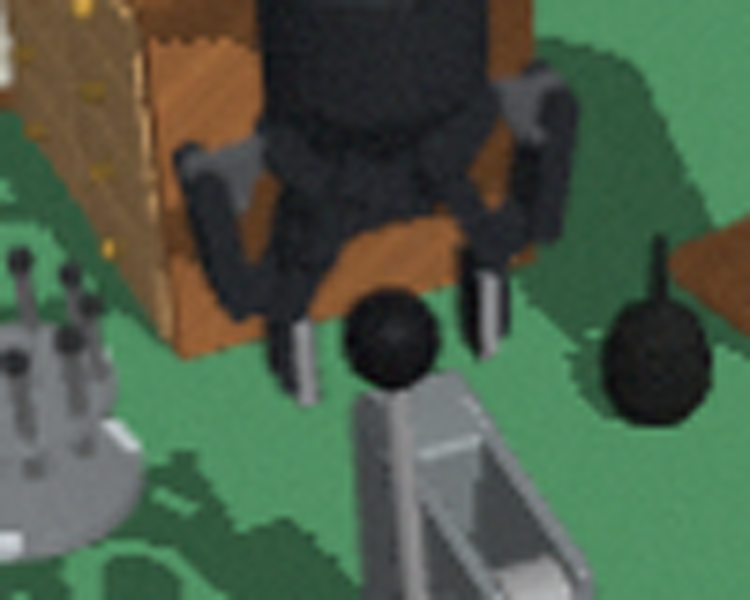

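```bash
python3 -m crank '[[0.3,0,0,0,0,0,5],[0.3,0,0,0,0,0,4],[0.3,0,0,0,0,0,3.5],[0.3,0,0,0,0,0,3.3],[0.3,0,0,0,0,0,3.3]]' 25
python3 -c "
from plan import *
show()"
```

```text
clock: 22.58
position: [0.6411, -0.0894, 0.2682]
ee_rot: [0.707, 0.013, 0.707, -0.014]
contact_force: [-5.6, -0.1, 4.5]
width: 0.0343
t 22.57 p [ 0.6411 -0.0894  0.2682] xax [-0.001 -0.001 -1.   ] jaw [ 0.999 -0.037 -0.001] yaw -2.1 F [-5.6 -0.1  4.5] w 0.0343 q [-0.25  0.37  1.27 -0.    1.5  -0.21]
```

```bash
python3 -m crank '[[-0.14,1.08,-0.1,0,0,0,3.3],[-0.19,2.17,-0.1,0,0,0,3.3],[-0.14,3.26,-0.1,0,0,0,3.3],[0,4.34,-0.1,0,0,0,3.3],[0.24,5.41,-0.1,0,0,0,3.3]]'
python3 -c "
from plan import *
show()
for n in('scene',):
    im=grab(n,n+'22'); a=im['color'][100:220,190:340]
    cv2.imwrite(f'pics/z35{n}.png',cv2.resize(a,(750,600),interpolation=2))"
```

```text
clock: 23.2
position: [0.643, -0.0349, 0.2641]
ee_rot: [0.707, 0.012, 0.707, -0.014]
contact_force: [-1.5, -4.5, -9.1]
width: 0.0347
t 23.2 p [ 0.643  -0.0349  0.2641] xax [-0.001 -0.002 -1.   ] jaw [ 0.999 -0.037 -0.001] yaw -2.1 F [-1.5 -4.5 -9.1] w 0.0347 q [-0.16  0.37  1.29 -0.    1.49 -0.12]
```

View pics/z35scene.png

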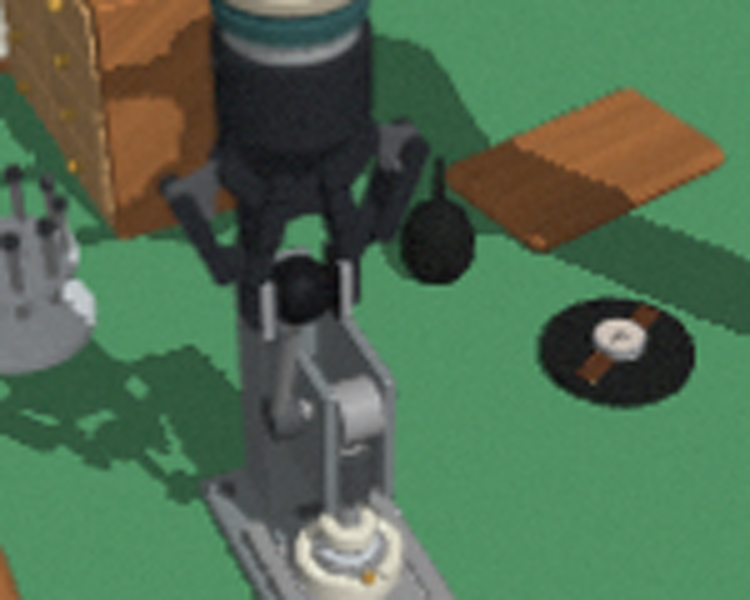

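The ball follows in the grip, at (303,287) in the crop. I'll continue along the arc.

```bash
python3 -m crank '[[0.40,1.04,0,0,0,0,3.3],[0.84,2.04,0,0,0,0,3.3],[1.36,3.01,0,0,0,0,3.3],[1.97,3.93,0,0,0,0,3.3],[2.6,4.80,0,0,0,0,3.3]]'
python3 -c "
from plan import *
show()"
```

```text
clock: 23.88
position: [0.6447, 0.0134, 0.2392]
ee_rot: [0.707, 0.013, 0.707, -0.013]
contact_force: [-3.7, -3.8, -3.1]
width: 0.0343
t 23.88 p [0.6447 0.0134 0.2392] xax [ 0.    -0.001 -1.   ] jaw [ 0.999 -0.037  0.   ] yaw -2.1 F [-3.7 -3.8 -3.1] w 0.0343 q [-0.09  0.38  1.33 -0.    1.43 -0.05]
```

```bash
python3 -m crank '[[0.74,0.80,-0.05,0,0,0,3.3],[1.54,1.54,-0.1,0,0,0,3.3],[2.41,2.2,-0.1,0,0,0,3.3],[3.33,2.79,-0.1,0,0,0,3.3],[4.3,3.29,-0.1,0,0,0,3.3]]'
python3 -c "
from plan import *
show()
for n in('scene',):
    im=grab(n,n+'23'); a=im['color'][120:240,190:340]
    cv2.imwrite(f'pics/z36{n}.png',cv2.resize(a,(750,600),interpolation=2))"
```

```text
clock: 24.5
position: [0.6458, 0.0465, 0.1961]
ee_rot: [0.708, 0.013, 0.706, -0.013]
contact_force: [0.1, -0.4, -0.1]
width: 0.0342
t 24.5 p [0.6458 0.0465 0.1961] xax [ 0.002  0.    -1.   ] jaw [ 0.999 -0.037  0.002] yaw -2.1 F [ 0.1 -0.4 -0.1] w 0.0342 q [-0.04  0.4   1.4   0.    1.34  0.  ]
```

View pics/z36scene.png

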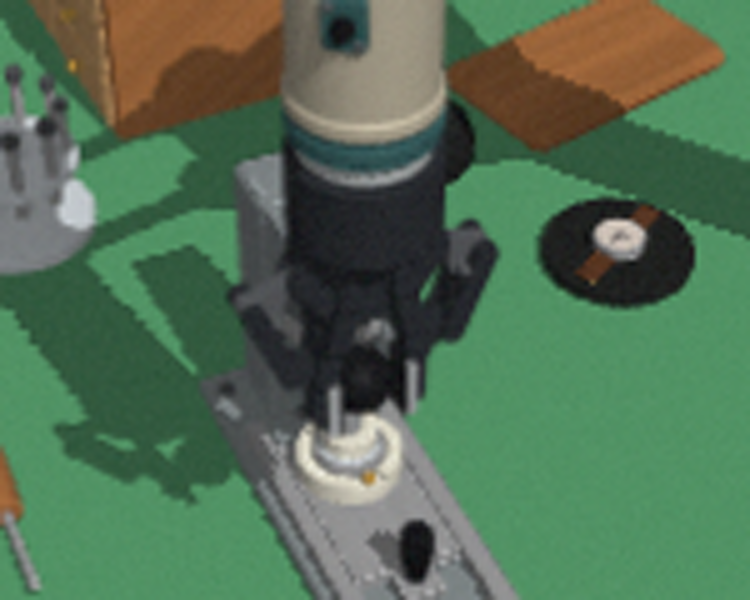

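```bash
python3 -m crank '[[1.0,0.42,0,0,0,0,3.3],[2.04,0.75,0,0,0,0,3.3],[3.08,0.98,0,0,0,0,3.3],[4.1,1.12,0,0,0,0,3.3],[5.1,1.17,0,0,0,0,3.3]]'
python3 -m crank '[[0,0,0,0,0,0,3.3],[0,0,0,0,0,0,3.3],[0,0,0,0,0,0,3.3]]'
python3 -c "
from plan import *
show()
for n in('scene',):
    im=grab(n,n+'24'); a=im['color'][140:260,190:340]
    cv2.imwrite(f'pics/z37{n}.png',cv2.resize(a,(750,600),interpolation=2))"
```

```text
clock: 25.18
position: [0.6461, 0.0577, 0.1446]
ee_rot: [0.708, 0.013, 0.706, -0.013]
contact_force: [2.5, 2.1, -0.1]
width: 0.0346
clock: 25.55
position: [0.6461, 0.0577, 0.1452]
ee_rot: [0.708, 0.013, 0.706, -0.013]
contact_force: [3.9, 3.7, -1.0]
width: 0.0346
t 25.55 p [0.6461 0.0577 0.1452] xax [ 0.002 -0.    -1.   ] jaw [ 0.999 -0.037  0.002] yaw -2.1 F [ 3.9  3.7 -1. ] w 0.0346 q [-0.02  0.44  1.47 -0.    1.23  0.02]
```

View pics/z37scene.png

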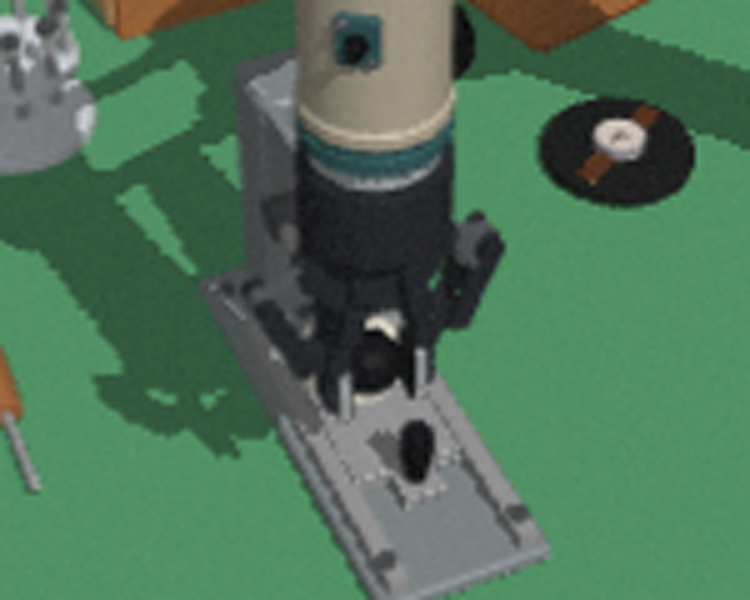

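```bash
python3 - <<'E'
from ov import *
s=load('scene24')
bl=lambda c,h:h[...,2]<45
img=cv2.resize(s['color'][195:235,245:295],(750,600),interpolation=2)
t=np.linspace(0,2*np.pi,90); cR=camR(s)
for dz,col in((.0199,(0,255,0)),(.015,(0,0,255)),(.025,(255,0,0))):
    c=np.array([.6445,.0577,.1452+dz]); P=[c+.018*(np.cos(k)*cR[:,0]+np.sin(k)*cR[:,1]) for k in t]
    for q in proj(s,P): cv2.circle(img,tuple(np.round((q-[245,195]+.5)*15).astype(int)),1,col,-1)
cv2.imwrite('pics/z38.png',img)
t=eyes.get_image('top'); cv2.imwrite('pics/z39.png',cv2.resize(t['color'][150:240,240:380],(798,513),interpolation=2))
E
```

```text
(no output)
```

View pics/z38.png

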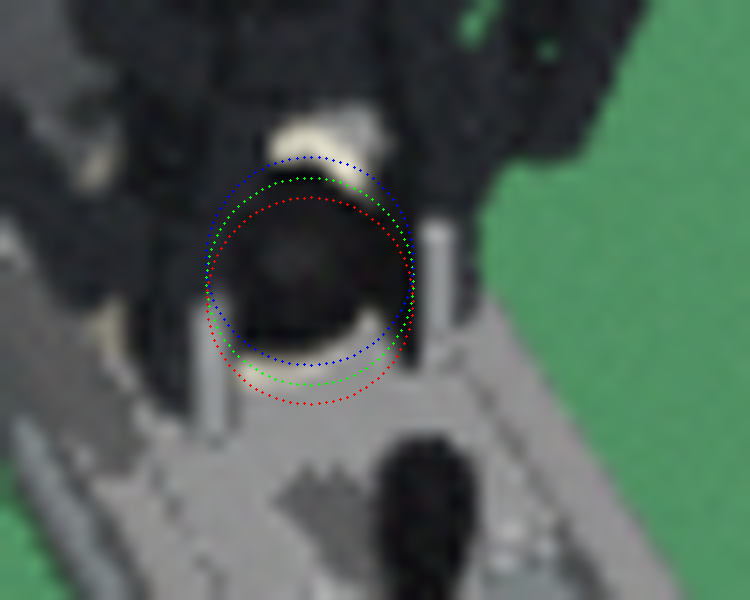

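View pics/z39.png

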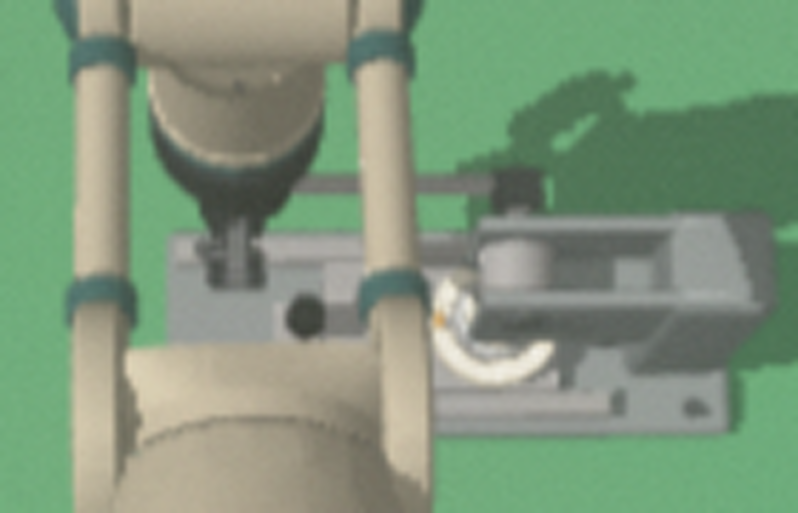

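```bash
python3 - <<'E'
from ov import *
j=np.array([.999,-.037,0]); y=np.array([.037,.999,0])
s=load('scene24')
for n,p,c in(('scene22',np.array([.643,-.0349,.2641]),None),('scene23',np.array([.6458,.0465,.1961]),None),('scene24',np.array([.6461,.0577,.1452]),None)):
    im=load(n); 
    m=np.mean([proj(im,p+sg*.018*j+.011*y+[0,0,.0])[0] for sg in(1,-1)],0); b=proj(im,p+[0,0,.0199])[0]
    print(n,'tipmid',m,'ball',b,'diff',b-m,'per mm z',(proj(im,p+[0,0,.021])[0]-b)/1.1, [proj(im,p+sg*.018*j+.011*y)[0].round(1) for sg in(1,-1)])
    bl=lambda c,h:h[...,2]<30
    x,yv=b.astype(int); 
    u,a,bb,_=blob(im,(x-7,yv-9,x+8,yv+8),bl); print('  blob',u,a,bb)
im=load('scene23'); a=cv2.resize(im['color'][180:220,240:290],(500,400),interpolation=2); im=load('scene22'); b=cv2.resize(im['color'][140:180,230:270],(300,300),interpolation=2); c=np.zeros((400,800,3),np.uint8); c[:,:500]=a; c[:300,500:]=b; cv2.imwrite('pics/z40.png',cv2.convertScaleAbs(c,alpha=2))
E
```

```text
scene22 tipmid [251.52486154 165.75492721] ball [249.72277167 157.1813176 ] diff [-1.80208988 -8.57360961] per mm z [-0.01081133 -0.30950206] [array([245. , 167.6]), array([258. , 163.9])]
  blob [250.79 157.26] 100 [244 149  13  16]
scene23 tipmid [264.44162008 205.02207618] ball [262.70892797 196.66384296] diff [-1.73269212 -8.35823321] per mm z [-0.00230197 -0.2843163 ] [array([258., 207.]), array([270.9, 203. ])]
  blob [263.92771084 195.31325301] 83 [258 188  12  14]
scene24 tipmid [266.25712794 221.44507506] ball [264.58189398 213.4363078 ] diff [-1.67523396 -8.00876727] per mm z [-0.00105637 -0.26496817] [array([260. , 223.5]), array([272.5, 219.4])]
  blob [266.21621622 211.94594595] 74 [261 206  11  12]
```

View pics/z40.png

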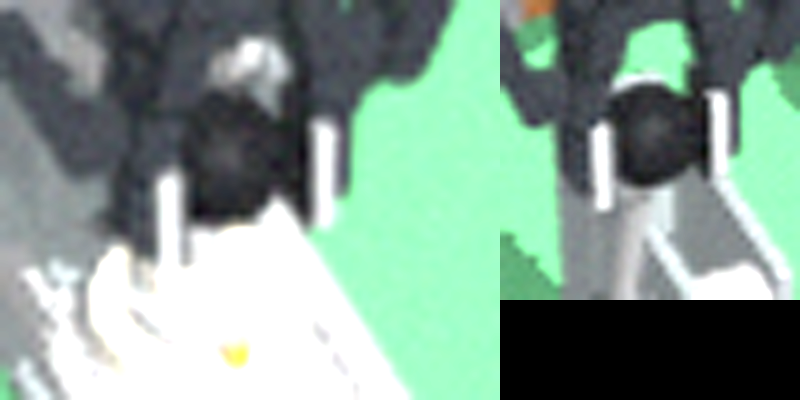

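The ball sits about 1.5 px higher than expected relative to the fingers. That suggests it slipped about 5 mm, leaving the lever roughly 2.5° short of level. I'll lower the grip and measure again.

```bash
python3 -m crank '[[0.25,0,-0.1,0,0,0,3.3],[0.5,0,-0.1,0,0,0,3.3],[0.5,0,-0.1,0,0,0,3.3],[0.5,0,-0.1,0,0,0,3.3]]'
cat > ball.py <<'E'
from ov import *
def chk(tag):
    show(); p=manip.get_state()['position']; im=grab('scene',tag)
    b=proj(im,p+[-.001,0,.0199])[0]; img=cv2.resize(im['color'][195:235,245:295],(750,600),interpolation=2); img=cv2.convertScaleAbs(img,alpha=2)
    cR=camR(im)
    for z,col in((.165,(0,255,0)),(.170,(255,0,0)),(.160,(0,0,255))):
        c=np.array([p[0]-.001,p[1],z])
        for k in np.linspace(0,2*np.pi,90):
            q=proj(im,c+.018*(np.cos(k)*cR[:,0]+np.sin(k)*cR[:,1]))[0]; cv2.circle(img,tuple(np.round((q-[245,195]+.5)*15).astype(int)),1,col,-1)
    cv2.imwrite(f'pics/{tag}_z.png',img)
E
python3 -c "
from ball import *
chk('scene25')"
```

```text
clock: 26.15
position: [0.6461, 0.0576, 0.1406]
ee_rot: [0.708, 0.013, 0.706, -0.013]
contact_force: [4.7, 4.7, -1.2]
width: 0.0344
t 26.15 p [0.6461 0.0576 0.1406] xax [ 0.004 -0.    -1.   ] jaw [ 0.999 -0.037  0.004] yaw -2.1 F [ 4.7  4.7 -1.2] w 0.0344 q [-0.02  0.44  1.48 -0.    1.22  0.02]
```

View pics/scene25_z.png

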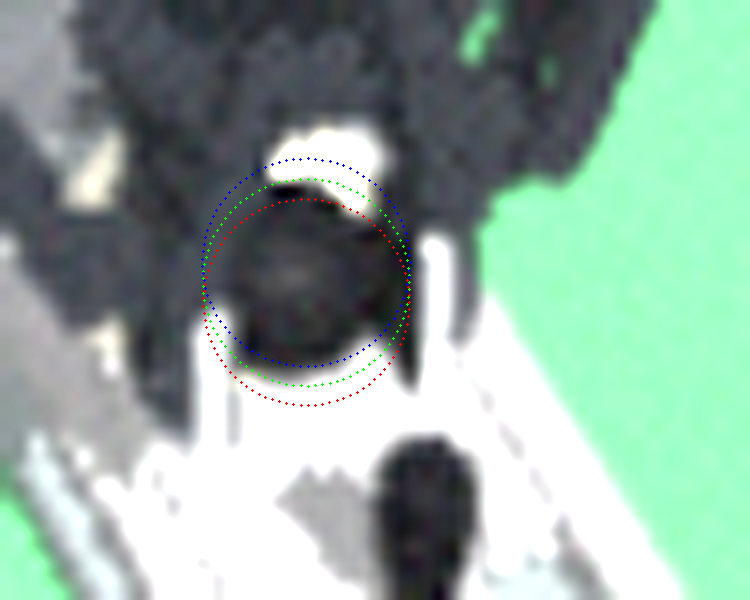

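```bash
python3 - <<'E'
from ball import *
from scipy.optimize import least_squares
def sph(tag,c0,rad=4):
    im=load(tag); u0=np.round(proj(im,c0)[0]).astype(int)
    uv=np.array([(u0[0]+i,u0[1]+k) for i in range(-rad,rad+1) for k in range(-rad,rad+1) if i*i+k*k<=rad*rad])
    P=bydepth(im,uv); ok=np.linalg.norm(P-c0,axis=1)<.035; P=P[ok]
    r=least_squares(lambda c:np.linalg.norm(P-c,axis=1)-.018,c0,loss='soft_l1',f_scale=.002); print(tag,ok.sum(),r.x.round(4),np.median(abs(r.fun)).round(4))
sph('scene0',np.array([.641,-.089,.288])); sph('scene18',np.array([.641,-.089,.288]))
sph('scene22',np.array([.642,-.035,.284])); sph('scene23',np.array([.645,.0465,.218]));sph('scene24',np.array([.645,.0577,.168])); sph('scene25',np.array([.645,.0577,.166]))
E
```

```text
scene0 49 [ 0.6441 -0.0892  0.2876] 0.001
scene18 49 [ 0.6437 -0.0894  0.2886] 0.001
scene22 48 [ 0.6435 -0.0356  0.2822] 0.0011
scene23 49 [0.6465 0.0401 0.2132] 0.0009
scene24 49 [0.6472 0.0512 0.1629] 0.0013
scene25 49 [0.6465 0.0499 0.1596] 0.0008
```

```bash
python3 -m crank '[[0.1,0,-0.1,0,0,0,3.3],[0.2,0,-0.1,0,0,0,3.3],[0.2,0,-0.1,0,0,0,3.3]]'
python3 - <<'E'
from ball import *
chk('scene26')
Zs=[]
for k in range(4):
    t=grab('top',f'top26_{k}')
    uv=np.array([(u,v) for u in list(range(294,303))+list(range(314,325)) for v in(181,182,183)]); P=bydepth(t,uv); Zs.append(P)
P=np.concatenate(Zs); print(np.round(P[:30,1:],4).tolist())
ok=(abs(P[:,2]-.165)<.03); A=np.c_[P[ok,1],np.ones(ok.sum())]
r=__import__('scipy.optimize',fromlist=['x']).least_squares(lambda c:A@c-P[ok,2],[0,.165],loss='soft_l1',f_scale=.003)
print(ok.sum(),'slope dz/dy',r.x[0],np.degrees(np.arctan(r.x[0])),'z at pivot',r.x@[-.0676,1],'at ball',r.x@[.0574,1])
cv2.imwrite('pics/z41.png',cv2.resize(t['color'][165:200,280:345],(780,420),interpolation=2))
E
```

```text
clock: 26.58
position: [0.6461, 0.0575, 0.139]
ee_rot: [0.709, 0.013, 0.705, -0.013]
contact_force: [4.9, 3.2, -0.2]
width: 0.0349
t 26.57 p [0.6461 0.0575 0.139 ] xax [ 0.006 -0.    -1.   ] jaw [ 0.999 -0.037  0.006] yaw -2.1 F [ 4.9  3.2 -0.2] w 0.0349 q [-0.02  0.44  1.48 -0.    1.21  0.02]
[[0.0207, 0.1705], [0.0208, 0.1683], [0.0209, 0.1672], [0.0179, 0.1678], [0.0181, 0.1684], [0.018, 0.1644], [0.0153, 0.1705], [0.0153, 0.1673], [0.0153, 0.1649], [0.0123, 0.1638], [0.0126, 0.1658], [0.0125, 0.1626], [0.0096, 0.1628], [0.01, 0.1699], [0.01, 0.1672], [0.007, 0.1653], [0.0073, 0.169], [0.007, 0.1607], [0.0044, 0.1673], [0.0045, 0.1679], [0.0735, 1.4698], [0.0017, 0.1677], [0.0018, 0.1669], [0.0021, 0.1703], [-0.001, 0.1674], [-0.001, 0.1659], [-0.0011, 0.1616], [-0.0336, 0.167], [-0.0329, 0.1741], [-0.0331, 0.1693]]
239 slope dz/dy -0.03387532653616581 -1.9401713271705814 z at pivot 0.16927823902684358 at ball 0.16504382320982283
```

View pics/z41.png

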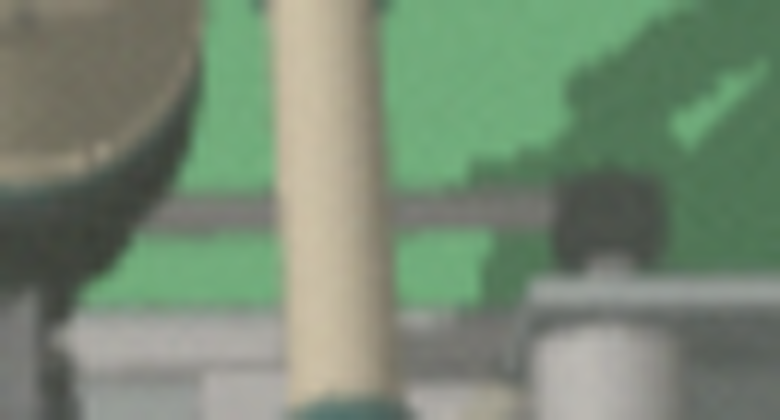

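View pics/scene26_z.png

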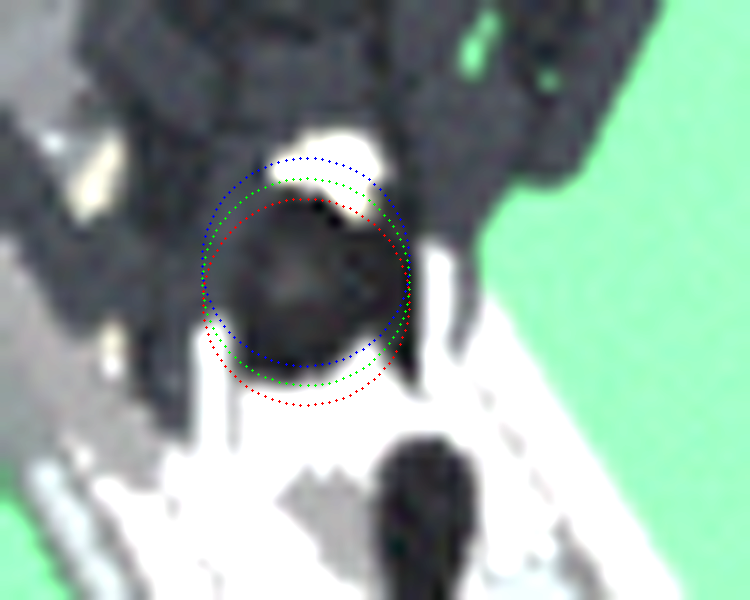

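```bash
python3 - <<'E'
from ball import *
from scipy.optimize import least_squares
def slope(t,us,vs,z0,tol=.02):
    uv=np.array([(u,v) for u in us for v in vs]); P=bydepth(t,uv); P=P[abs(P[:,2]-z0)<tol]
    r=least_squares(lambda c:c[0]*P[:,1]+c[1]-P[:,2],[0,z0],loss='soft_l1',f_scale=.003).x; cov=P[:,2].std()/np.sqrt(len(P))/P[:,1].std()
    return np.degrees(np.arctan(r[0])).round(2),np.degrees(cov).round(2),r[1].round(4),len(P)
t=load('top0'); t18=load('top18')
print('rail',slope(t,range(275,345),(220,221),.026)); print('bench below',slope(t,range(280,345),range(232,240),0)); print('bench above',slope(t,range(275,330),range(160,180),0)); print('bench18',slope(t18,range(285,330),range(165,182),0))
t=load('top26_0')
for k in range(4):
    t=load(f'top26_{k}'); print('rod',slope(t,list(range(294,303))+list(range(314,325)),(182,),.168,.012), slope(t,list(range(314,325)),(182,),.168,.012),slope(t,range(294,303),(182,),.168,.012),'bench',slope(t,list(range(296,302))+list(range(314,325)),range(170,178),0,.02))
E
```

```text
rail (np.float64(0.18), np.float64(0.27), np.float64(0.0273), 140)
bench below (np.float64(0.13), np.float64(0.14), np.float64(0.0008), 518)
bench above (np.float64(-0.0), np.float64(0.12), np.float64(0.0008), 1095)
bench18 (np.float64(-0.09), np.float64(0.18), np.float64(0.0007), 750)
rod (np.float64(-1.13), np.float64(1.03), np.float64(0.1681), 20) (np.float64(4.25), np.float64(5.55), np.float64(0.1726), 11) (np.float64(3.5), np.float64(3.53), np.float64(0.1671), 9) bench (np.float64(0.47), np.float64(0.55), np.float64(0.001), 131)
rod (np.float64(-0.79), np.float64(1.47), np.float64(0.1679), 20) (np.float64(-6.1), np.float64(6.6), np.float64(0.1635), 11) (np.float64(3.98), np.float64(9.27), np.float64(0.1672), 9) bench (np.float64(-0.38), np.float64(0.57), np.float64(0.0007), 132)
rod (np.float64(-0.26), np.float64(0.93), np.float64(0.1674), 20) (np.float64(4.74), np.float64(4.45), np.float64(0.1716), 11) (np.float64(3.98), np.float64(5.43), np.float64(0.1664), 9) bench (np.float64(0.37), np.float64(0.5), np.float64(0.0013), 132)
rod (np.float64(-2.16), np.float64(0.98), np.float64(0.1678), 20) (np.float64(2.7), np.float64(4.29), np.float64(0.1722), 11) (np.float64(6.7), np.float64(3.58), np.float64(0.1661), 9) bench (np.float64(-0.59), np.float64(0.56), np.float64(0.0003), 132)
```

The rod slope in the top depth map and the ball silhouette both put the lever about 1° past level. I'll back off a little and check again.

```bash
python3 -m crank '[[-0.15,0,-0.1,0,0,0,3.3],[-0.15,0,-0.1,0,0,0,3.3],[-0.15,0,-0.1,0,0,0,3.3],[-0.15,0,-0.1,0,0,0,3.3]]'
python3 - <<'E'
from ball import *
from scipy.optimize import least_squares
chk('scene27')
Q=[]
for k in range(12):
    t=eyes.get_image('top'); P=bydepth(t,np.array([(u,v) for u in list(range(294,303))+list(range(314,325)) for v in(182,)])); Q.append(P)
cv2.imwrite('pics/z42.png',cv2.resize(t['color'],(800,600)))
P=np.concatenate(Q); P=P[abs(P[:,2]-.168)<.012]
r=least_squares(lambda c:c[0]*P[:,1]+c[1]-P[:,2],[0,.168],loss='soft_l1',f_scale=.003).x
print(np.degrees(np.arctan(r[0])),r[1],np.degrees(P[:,2].std()/np.sqrt(len(P))/P[:,1].std()))
im=load('scene27');cv2.imwrite('pics/z43.png',cv2.resize(im['color'],(800,600)))
show()
E
```

```text
clock: 27.32
position: [0.6461, 0.0576, 0.1409]
ee_rot: [0.71, 0.013, 0.704, -0.013]
contact_force: [7.7, 3.8, -1.0]
width: 0.0343
t 27.32 p [0.6461 0.0576 0.1409] xax [ 0.009 -0.    -1.   ] jaw [ 0.999 -0.037  0.009] yaw -2.1 F [ 7.7  3.8 -1. ] w 0.0343 q [-0.02  0.44  1.48 -0.    1.21  0.02]
-1.326313144186975 0.1683086014558486 0.3205185257899853
t 27.98 p [0.6461 0.0575 0.1408] xax [ 0.008 -0.    -1.   ] jaw [ 0.999 -0.037  0.009] yaw -2.1 F [ 8.2  3.6 -0.3] w 0.0343 q [-0.02  0.44  1.48 -0.    1.21  0.02]
```

View pics/scene27_z.png

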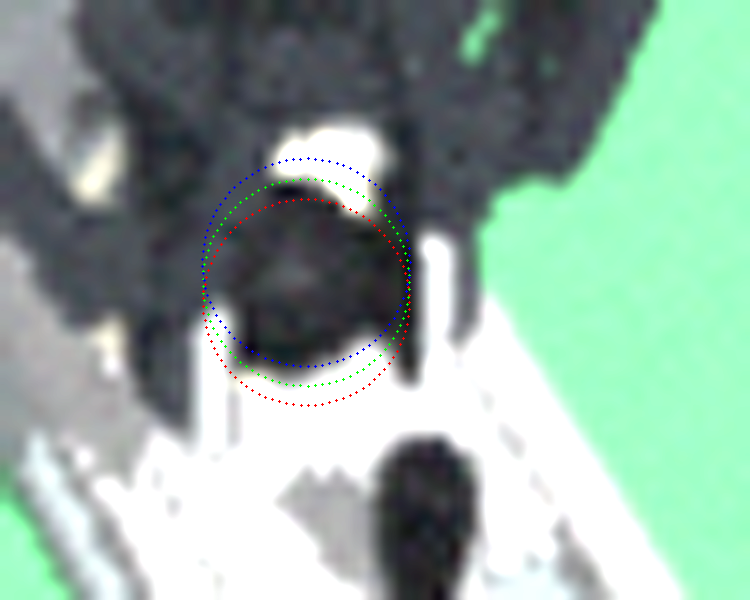

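View pics/z43.png

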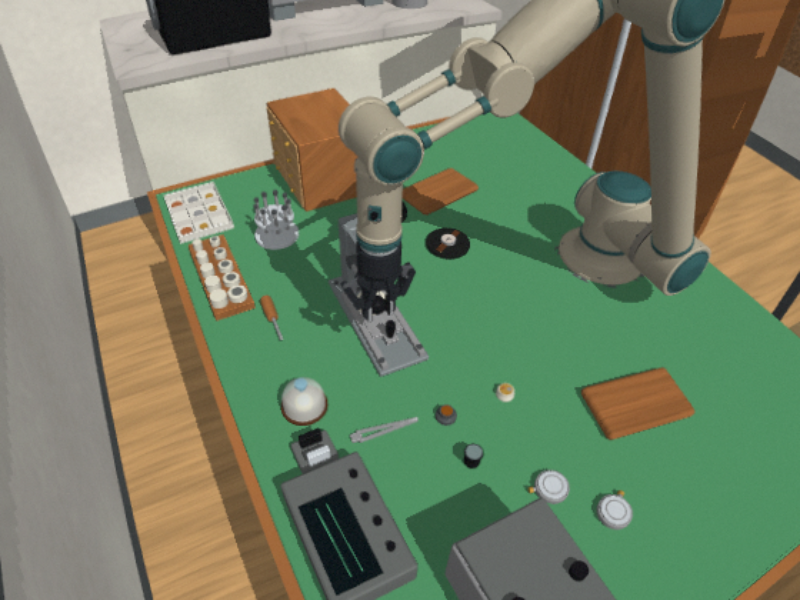

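```bash
python3 -m crank '[[-0.05,0,0.15,0,0,0,3.3],[-0.1,0,0.25,0,0,0,3.3],[-0.1,0,0.25,0,0,0,3.3],[-0.1,0,0.25,0,0,0,3.3]]'
python3 - <<'E'
from ball import *
from scipy.optimize import least_squares
chk('scene28')
Q=[]
for k in range(14):
    t=eyes.get_image('top'); Q.append(bydepth(t,np.array([(u,v) for u in list(range(294,303))+list(range(314,325)) for v in(182,183)])))
P=np.concatenate(Q); P=P[abs(P[:,2]-.168)<.012]
r=least_squares(lambda c:c[0]*P[:,1]+c[1]-P[:,2],[0,.168],loss='soft_l1',f_scale=.003).x
print(np.degrees(np.arctan(r[0])),r[1],r@[-.0676,1],r@[.0574,1])
show()
E
```

```text
clock: 28.48
position: [0.6461, 0.0575, 0.141]
ee_rot: [0.708, 0.013, 0.706, -0.013]
contact_force: [3.6, 3.8, -0.7]
width: 0.0344
t 28.48 p [0.6461 0.0575 0.141 ] xax [ 0.003 -0.    -1.   ] jaw [ 0.999 -0.037  0.003] yaw -2.1 F [ 3.6  3.8 -0.7] w 0.0344 q [-0.02  0.44  1.48 -0.    1.22  0.02]
-1.0655781476673227 0.1677451836512157 0.16900254308459708 0.16667754413233862
t 29.23 p [0.6461 0.0576 0.141 ] xax [ 0.003 -0.    -1.   ] jaw [ 0.999 -0.037  0.003] yaw -2.1 F [ 4.1  3.9 -1.5] w 0.0343 q [-0.02  0.44  1.48 -0.    1.22  0.02]
```

View pics/scene28_z.png

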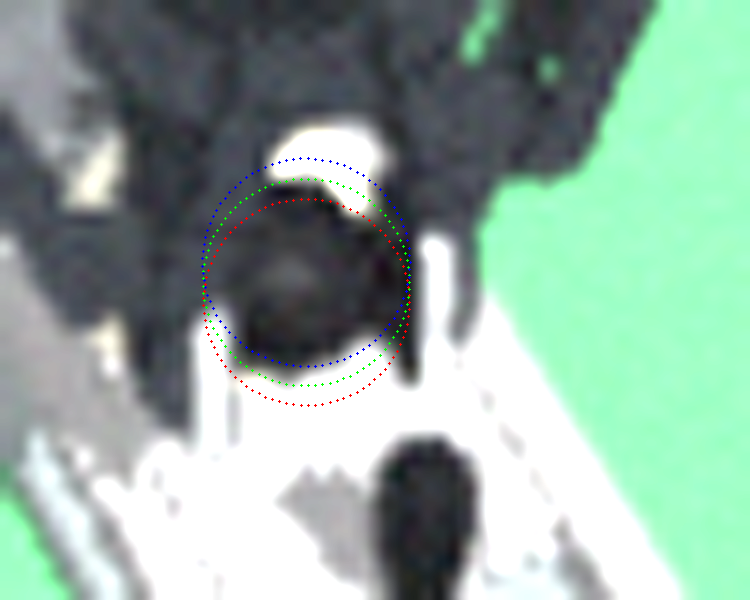

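```bash
python3 -c "
from rig import manip
print(manip.sign_off())"
```

```text
the job is handed in; nothing more can be done
None
```

The watch is in the nest on the slide, the slide is home under the ram, and the lever is held level in the gripper. I handed the job in at about 29 s.

- **Watch:** I set the smallest watch, back up, into the nest with its crown in the notch. The first release left it riding on the rim, about 3 mm off centre. I gripped it again, shifted it and let go. The depth maps then showed it about 2 mm lower, and the top view showed it lying flat.
- **Slide:** I pushed it against its stop, where it took 12.9 N without moving further. Both camera views showed the nest under the presser. The measured travel was about 103 mm, so either the slide did not start fully out or the measurement is a little short.
- **Lever:** I pulled the ball over the arc. It slipped about 5 mm in the fingers on the way, and I corrected for that from the pictures. The last checks differ slightly: the ball's outline says level, while the rod's slope in the depth map says about 1° past level.
- **Not measured:** I could not see how far the ram pressed the back in.
- **Bystanders:** in the last full picture the other things on the bench looked undisturbed.

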